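# Poke an inked ceramic disc out of its holder and set it to dry

### The job

A freshly inked ceramic disc sits tight in its wooden holder: lower the holder over the upright post of the knock-out stand, so that the post enters the hole in its underside and pokes the disc up, and push the holder down firmly but gently until you feel it press on the orange stop collar, whose height varies. Leave the holder sitting there, lift the disc out by its rim and lay it, without dropping it and inked side up, in the empty drying cradle. Do not press hard on the stand or in the cradle, and leave the bottles, the cup, the blower and the finished disc where they are.

Things in the scene. Friction and masses are not known exactly. Their poses are not given: they have to be found in the camera images.
- holder_centre (a point): middle of the wooden holder, a brown block 110 (x) x 60 (y) x 28 (z) mm, about 0.3 kg with its disc, lying flat on the table; the point is 14 mm above its underside, on the axis of recess and hole. x along the 110 mm side, z up. Grasp it across the 60 mm width, at its middle
- disc_centre (a point): middle of the white ceramic disc, 40 mm across, 18 mm thick, blue ink on top, 0.055 kg; the point is 9 mm above its underside; z out of the inked face. It starts on the recess floor, its face 2 mm below the holder's top
- post_tip (a point): very top of the knock-out stand's fixed upright steel post, 14 mm across, flat on top with a 2 mm bevel; 65 mm above the table. The post passes through the holder's hole and pushes on the disc
- stand: knock-out stand, fixed, origin under the centre of its grey foot (90 mm across, 12 mm high), z along the post. An orange stop collar 42 mm across is clamped round the post, its upper face 19 to 26.5 mm below the post's top: each time different and not measured, to be felt. When the holder's underside meets it the disc has risen 11 to 18.5 mm. Collar and stand are rigid
- seat (a point): middle of the seat floor of the empty drying cradle, fixed: a cork and green ring 68 mm across; seat 48 mm wide, its floor 8 mm above the table, surrounded by a lip 5 mm high; the disc's underside rests on this point
- cradle: the empty drying cradle itself, fixed, origin at the centre of its underside
- holder: the same holder, origin at the centre of its underside. Round recess from the top, 41 mm wide and 20 mm deep; a round access hole of 18 mm goes on through the 8 mm floor, on the same axis; the disc lies over this hole
- disc: the same disc, origin at the centre of its underside. Rubber grippers low in the recess wall hold its rim: some 4 to 18 N to slide it over the first 7 mm; higher than that it is loose, stands on the post's flat top and can be lifted out
- done_disc: a finished disc, 40 mm across, 18 mm thick, crimson ink, lying in a second cradle like the first; leave it; origin at the centre of its underside
- cup: white plastic cup, 56 mm across, 45 mm high, bystander; origin under its centre
- blower: black rubber air blower bulb standing upright, 58 mm across, 88 mm high, bystander; origin under its centre
- ink_blue: dark blue ink bottle with a black cap, 24 mm across, 69 mm high, bystander; origin under its centre
- ink_pink: crimson ink bottle with a black cap, 24 mm across, 69 mm high, bystander; origin under its centre
- ink_yellow: yellow ink bottle with a black cap, 24 mm across, 69 mm high, bystander; origin under its centre
- ink_teal: teal ink bottle with a black cap, 24 mm across, 69 mm high, bystander; origin under its centre
Mind the look-alikes: they are no part of the job. What is shaped like the disc but green is not meant. Of the things shaped like the holder, the wooden one is meant.

How it is judged:
On the way:
1. the holder, level and on the post, is pressed on the stop collar with more than 4 N, and the disc stands at least 10 mm higher in it than at the start (horizontal distance between holder and stand below 0.005 m and angle between holder's own z axis and vertical below 0.1 rad and height (world z) of holder below 0.049 m and z of disc_centre in the frame of holder_centre above 0.013 m and contact force between stand and holder above 4 N), for 0.15 s.
At the end, for the whole second after the job is handed in: the disc lies at rest in the empty cradle, inked side up and flat (within 0.12 rad), within 6 mm of the seat's middle and 3 mm of its floor; the holder rests level (0.1 rad) on the stop collar, the post through its hole, within 5 mm of the post's axis (horizontal distance between holder and stand below 0.005 m and angle between holder's own z axis and vertical below 0.1 rad and height (world z) of holder below 0.049 m and contact force between stand and holder above 0.5 N and linear speed of each of holder, disc below 0.02 m/s and horizontal distance between disc_centre and seat below 0.006 m and z of disc in the frame of seat between -0.003 and 0.003 m and angle between disc's own z axis and vertical below 0.12 rad); the robot touches nothing.
It fails at once if the holder is pressed on the stand with more than 28 N (contact force between stand and holder above 28 N).
It fails at once if the disc is pressed on the post with more than 30 N (contact force between stand and disc above 30 N).
It fails at once if the disc is dropped or pressed into the cradle with more than 25 N (contact force between cradle and disc above 25 N).
It fails at once if a bottle, the cup, the blower or the finished disc is moved by more than 15 mm (distance of any of ink_blue, ink_pink, ink_yellow, ink_teal, done_disc, cup, blower from where it was at the start of the episode above 0.015 m).
It also fails if it takes over 59 s, if anything falls off the work surface, if the arm or the gripper's body presses on something with over 40 N, if the wrist force passes 120 N, or if a joint passes its speed limit or range.

### The arm

A 6-joint arm with a two-finger parallel gripper is mounted at the origin on the work surface. World frame = base frame: x ahead of the robot, y to its left, z up, the work surface at z = 0. Lengths are in m, angles in rad, forces in N, time in s.
With the tool pointing down it reaches from about 0.3 to 0.75 m from the base axis. Payload 8.5 kg.
Tool frame: the origin (TCP) lies between the finger pads; the fingertips stand 11 mm ahead of it and the grasp point (between the pads) lies 8 mm behind it; z points along the fingers, y is the direction in which the jaws open and shut (so a half turn about z gives the same grasp; the last joint's range is limited). The gripper opens to 85 mm and grips with 20 to 120 N. Pads are 22 mm wide; open, the fingers measure 114 mm over their backs; the gripper's body (76 mm by 85 mm) begins 54 mm behind the grasp point. The pads swing forward as they close: fully open they stand 13 mm farther back than shut.
Start: joints at [0.955, 0.381, 1.297, -0, 1.464, -0.215], TCP at [0.215, 0.506, 0.205] pointing down, gripper open.
Joint ranges: [-3.11, 3.11], [-0.89, 2.33], [0.22, 2.48], [-1.42, 4.56], [0.17, 2.85], [-2.88, 2.88]. Speed limits (rad/s): [2.39, 2.39, 3.14, 3.14, 3.14, 3.14].

### API

Orientations are given as a rotation vector (axis times angle).
In Python, from cell import r gives the robot as it stands. The module is installed in compiled form; this text tells all that it offers.
- The arm moves only by the tool apply_moves, never from a script. Its argument "steps" is a list of rows, each a list of 3 entries, a list of its own where there are three numbers: the shift along the tool's x, y, z in mm, then the turn about the tool's z in rad, then the finger opening in mm, from 0 to 85.4. In form: [[[tx, ty, tz], twist, claw], ...]. A call has 1 to 5 rows; each row shifts and turns the pose as measured when the row begins, along the tool's axes as they then stand; what a row does not reach is not made up. A row lasts 1/12 s, in which the tool goes at most 41.7 mm and 7.16 degrees, less where a joint would pass 70% of its speed; a pose out of reach is approached as far as the arm can. A call is refused whole if a number of a shift passes 41.7 or a number of a turn 0.125, either way. A call with a gripper value outside its range is refused whole. The fingers move at their own pace and stop on an object; the grip force is fixed at half the most. Time passes only in rows, so rows that do not move let the fingers close. It gives the time, the measured TCP pose, the force and the opening at its end, in the units of the state.
- r.sense(): the state, without advancing time (a new reading comes with each control period).
- r.capture(name): name is "scene" or "top" or "wrist"; returns a dict with "img" (480x640x3 uint8, red, green, blue), "z_map" (480x640 float32, m along the optical axis (not along the pixel's ray), 0 where there is no reading), "fx", "fy", "cx", "cy" (pixels), "k1" (the pictures are not rectified: a ray, as slopes to the right and down, at radius r is drawn at 1 + k1 r^2 times it, then the intrinsics apply), "view" (4x4, takes a point from world to camera coordinates). Camera axes: x right, y down, z forward; pixel columns grow to the right and rows downward; lengths in m; the calibration is good to about 2 mm. A picture is of the moment at which its call begins.
- r.job_done(): hands the job in, once; it reports no verdict.
Trained networks look in the newest picture that a camera, given by its name, has taken for a name from the list of things; names that differ only in an ending like _2 or _b are one class to them, and where a whole thing is asked for, a point or a joint stands for the part that bears it (a point fixed in the world has none). Each returns a list of dicts, best first, with "conf" (0 to 1); they miss things now and then, are a little off and sometimes report something else, mostly with a low value. They report only what shows in the picture. A call takes as long as a camera call. They do not tell look-alikes from the thing itself.
- r.look_for(name, camera): "position" ([x, y, z] in m, in the coordinates of the camera as it stood for that picture, good to about 4 mm: the middle of the surface that is visible of it).
- r.cut_out(name, camera): "mask" (480x640 bool, what is visible of it).
- r.landmark_of(name, camera): "position" ([x, y, z] in m, in the coordinates of the camera as it stood for that picture, good to about 4 mm: a listed point, or the origin of a listed thing).
The state is a dict: "time": time; "joint_positions": joint angles; "dq": joint speeds; "joint_torque": joint torques, N m; "ee_pos": TCP position; "eef_rot": TCP orientation; "contact_force": force on the tool from outside, world axes, zero at the start; "wrist_torque": the same for the moment, N m; "width": finger opening in m.
Only numpy, scipy, OpenCV 4.12 (cv2) and the standard library are available. Lean on these libraries where they do the work, as an engineer would, in place of code of your own. Each camera call takes 0.05 s, during which the arm holds its last target.

## Working session

There is one attempt and no reset: what is moved stays moved. The work goes in short steps, Python scripts to look and compute and a tool call to move; the robot and the scene stay as the last step left them, time stands still between calls to the robot, and variables do not carry over. Pictures are saved under pics/ and viewed, and the job is handed in when it is done.

Besides the shell and the picture viewer there is one more tool, called after "Request:" as a command line: name --argument value ..., lists and objects as JSON in quotes. apply_moves: Moves the arm, as the interface text tells. Its arguments: {"type":"object","properties":{"steps":{"type":"array","items":{"type":"array"}}},"required":["steps"]}

```bash
mkdir -p pics
cat > h.py <<'E'
import numpy as np,cv2
from cell import r
def save(c,n,bgr=True):
    cv2.imwrite('pics/'+n+'.png',c['img'][:,:,::-1])
def world(c,p):
    V=np.array(c['view']);return (np.linalg.inv(V)@np.r_[p,1])[:3]
def pix(c,w):
    p=(np.array(c['view'])@np.r_[w,1])[:3];s=p[:2]/p[2];k=1+c['k1']*(s@s)
    return c['fx']*s[0]*k+c['cx'],c['fy']*s[1]*k+c['cy']
def cloud(c):
    """world xyz per pixel"""
    u,v=np.meshgrid(np.arange(640),np.arange(480))
    K=np.array([[c['fx'],0,c['cx']],[0,c['fy'],c['cy']],[0,0,1.]])
    p=cv2.undistortPoints(np.stack([u,v],-1).reshape(-1,1,2).astype(np.float64),K,np.array([c['k1'],0,0,0,0.])).reshape(480,640,2)
    z=c['z_map'];P=np.concatenate([p*z[...,None],z[...,None],np.ones_like(z)[...,None]],-1)
    W=P@np.linalg.inv(np.array(c['view'])).T
    W=W[...,:3];W[z==0]=np.nan
    return W
E
cat > a.py <<'E'
from h import *
s=r.sense();print({k:np.round(v,3) for k,v in s.items()})
for n in ('scene','top','wrist'):
    c=r.capture(n);save(c,n+'0')
    print(n,c['fx'],c['k1'],np.round(np.linalg.inv(c['view'])[:3,3],3))
    for t in ('holder_centre','disc_centre','post_tip','seat','done_disc','cup','blower','ink_blue','ink_pink','ink_yellow','ink_teal'):
        for d in r.landmark_of(t,n)[:4]:
            w=world(c,d['position']);print(n,t,round(d['conf'],2),np.round(w,4),np.round(pix(c,w)))
E
python3 a.py
```

```text
{'time': np.float64(0.0), 'joint_positions': array([ 0.955,  0.381,  1.298,  0.   ,  1.464, -0.215]), 'dq': array([-0.001,  0.001, -0.001,  0.001, -0.002, -0.001]), 'joint_torque': array([-0.0000e+00, -4.4846e+01, -2.3127e+01, -0.0000e+00,  5.0000e-03,
        0.0000e+00]), 'ee_pos': array([0.214, 0.506, 0.204]), 'eef_rot': array([-6.250e-01, -3.078e+00,  2.000e-03]), 'contact_force': array([-0.378,  0.238,  0.608]), 'wrist_torque': array([-0.003,  0.006,  0.014]), 'width': np.float64(0.085)}
scene 558.5824011915214 0.05579101695407193 [1.086 0.242 1.004]
scene holder_centre 0.87 [0.4912 0.2154 0.0152] [451. 283.]
scene holder_centre 0.65 [0.6461 0.2333 0.0151] [427. 351.]
scene holder_centre 0.59 [0.488  0.2118 0.0171] [450. 281.]
scene disc_centre 0.83 [0.4899 0.2109 0.0164] [449. 281.]
scene disc_centre 0.56 [0.4636 0.0999 0.01  ] [404. 250.]
scene post_tip 0.81 [ 0.5611 -0.0193  0.0673] [332. 245.]
scene seat 0.61 [ 0.6452 -0.2262  0.0078] [225. 248.]
scene done_disc 0.82 [ 0.4991 -0.2367  0.0076] [259. 197.]
scene cup 0.76 [ 0.345  -0.3585  0.0034] [251. 133.]
scene blower 0.75 
[... 992 characters left out ...]
3] [397. 200.]
top done_disc 0.54 [ 0.5006 -0.2368  0.011 ] [403. 261.]
top cup 0.62 [ 0.3451 -0.3634  0.0015] [456. 326.]
top blower 0.93 [ 0.7422  0.0053 -0.0008] [303. 165.]
top blower 0.22 [0.7752 0.238  0.0022] [209. 153.]
top ink_blue 0.5 [0.7727 0.2389 0.0035] [209. 153.]
top ink_blue 0.31 [0.4904 0.2065 0.0162] [219. 267.]
top ink_pink 0.49 [ 7.399e-01 -8.520e-02  6.000e-04] [339. 166.]
top ink_yellow 0.54 [ 0.3878  0.0911 -0.0006] [267. 309.]
top ink_yellow 0.25 [ 0.7411 -0.0874 -0.0042] [340. 166.]
top ink_teal 0.66 [7.422e-01 1.498e-01 4.000e-04] [245. 166.]
wrist 341.42228415019105 -0.023269226481634923 [0.151 0.535 0.374]
wrist disc_centre 0.73 [0.4596 0.1005 0.0099] [121. 473.]
```

View pics/scene0.png

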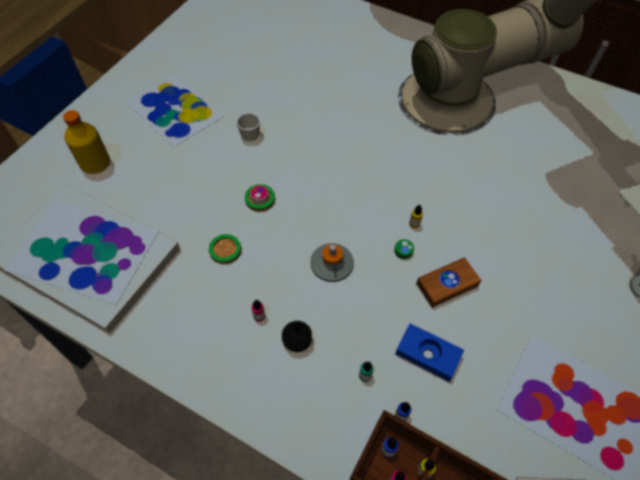

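View pics/top0.png

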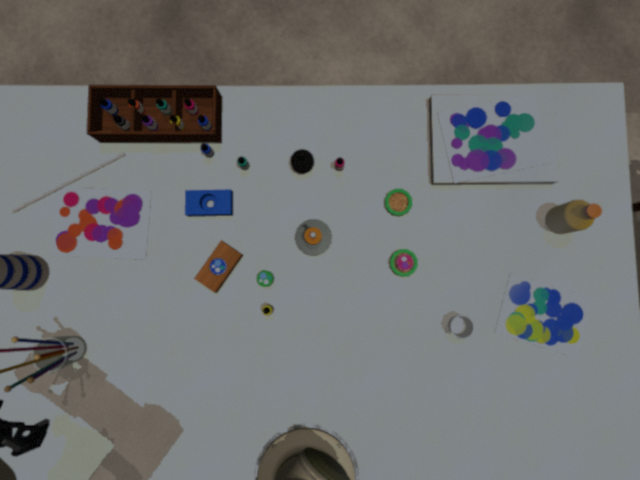

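```bash
cat > b.py <<'E'
from h import *
c=r.capture('top');W=cloud(c)
cv2.imwrite('pics/crop1.png',cv2.resize(c['img'][180:300,180:300,::-1],None,fx=5,fy=5,interpolation=cv2.INTER_CUBIC))
def box(mask):
    xy=W[mask][:,:2].astype(np.float32);xy=xy[~np.isnan(xy[:,0])]
    return cv2.minAreaRect(xy)
for nm in ('top','scene'):
    c=r.capture(nm);W=cloud(c)
    for cen in ((.491,.207),(.646,.234)):
        m=(np.hypot(W[...,0]-cen[0],W[...,1]-cen[1])<.075)&(W[...,2]>.02)&(W[...,2]<.04)
        print(nm,'holder',box(m),np.nanmean(W[m],0),m.sum())
    m=(np.hypot(W[...,0]-.561,W[...,1]+.02)<.03)&(W[...,2]>.058)&(W[...,2]<.08);print('post',box(m),np.nanmean(W[m],0))
    m=(np.hypot(W[...,0]-.561,W[...,1]+.02)<.035)&(W[...,2]>.03)&(W[...,2]<.055);print('collar',box(m),np.nanmedian(W[m],0))
    m=(np.hypot(W[...,0]-.648,W[...,1]+.227)<.05)&(W[...,2]>.005)&(W[...,2]<.03);print('cradle',box(m),np.nanmean(W[m],0))
    m=(np.hypot(W[...,0]-.648,W[...,1]+.227)<.05)&(W[...,2]>.0105)&(W[...,2]<.03);print('lip',box(m),np.nanmean(W[m],0))
    m=(np.hypot(W[...,0]-.561,W[...,1]+.02)<.065)&(W[...,2]>.007)&(W[...,2]<.03);print('foot',box(m),np.nanmean(W[m],0))
E
python3 b.py
```

```text
top holder ((0.49152156710624695, 0.20778417587280273), (0.062308233231306076, 0.1107068806886673), 56.00225067138672) [0.49141497 0.20723838 0.02772294] 1201
top holder ((0.6464897394180298, 0.23359204828739166), (0.06031057983636856, 0.11009304225444794), 0.9141215085983276) [0.64605386 0.23374764 0.02772256] 939
post ((0.5618526339530945, -0.02121255360543728), (0.011418260633945465, 0.011681037954986095), 47.00899887084961) [ 0.56171719 -0.02071664  0.06510086]
collar ((0.5665664076805115, -0.020428534597158432), (0.050127219408750534, 0.0389348529279232), 4.466050148010254) [ 0.56257247 -0.02061363  0.04154977]
cradle ((0.6460848450660706, -0.22113369405269623), (0.09069931507110596, 0.08555793762207031), 25.133609771728516) [ 0.64627989 -0.22934399  0.01065241]
lip ((0.6462010145187378, -0.22978626191616058), (0.06526084989309311, 0.06600385159254074), 1.0110223293304443) [ 0.64689856 -0.22965325  0.01330899]
foot ((0.5619425773620605, -0.021059945225715637), (0.08850081264972687, 0.08820422738790512), 42.942604064941406) [ 0.56053255 -0.02134219  0.01003617]
scene holder ((0.4
[... 363 characters left out ...]
92560660839, 0.012749779038131237), 85.08133697509766) [ 0.56316375 -0.01695908  0.06349906]
collar ((0.5638342499732971, -0.016650578007102013), (0.04267439246177673, 0.0431114062666893), 82.76847076416016) [ 0.56867401 -0.01309649  0.04187686]
cradle ((0.6507347822189331, -0.2204064279794693), (0.08363833278417587, 0.07926372438669205), 72.02912902832031) [ 0.64779182 -0.22562257  0.01110181]
lip ((0.6471531987190247, -0.22612541913986206), (0.06742221117019653, 0.06673979759216309), 37.849884033203125) [ 0.64797636 -0.22567923  0.01328963]
foot ((0.5625742673873901, -0.017371390014886856), (0.08941978961229324, 0.09052146971225739), 86.14469146728516) [ 0.57018188 -0.01360677  0.01054395]
```

View crop.

View pics/crop1.png

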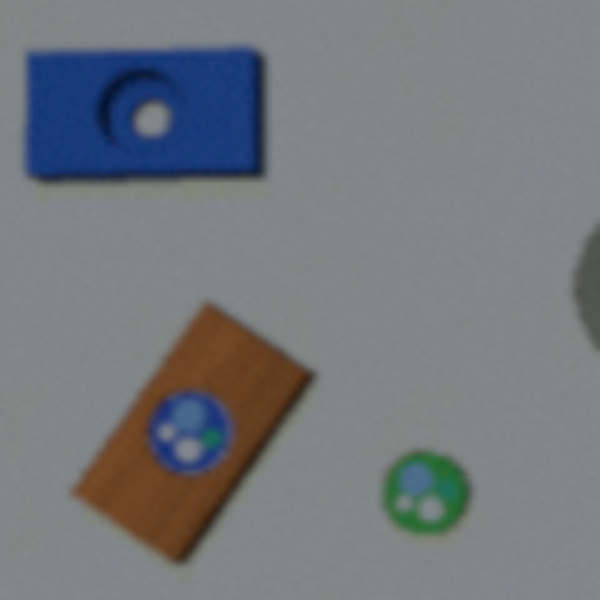

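View pics/wrist0.png

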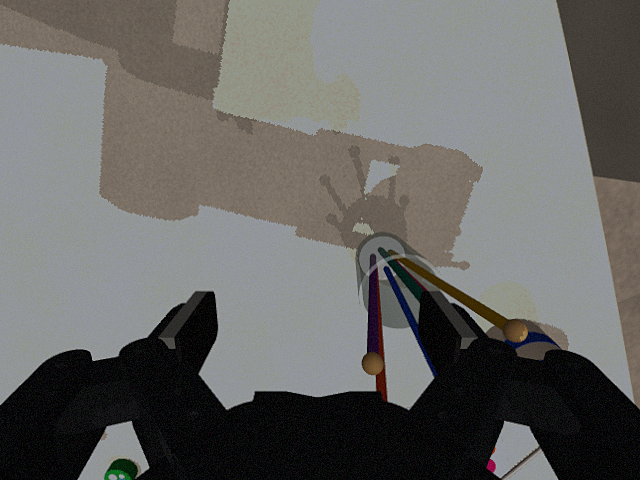

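```bash
cat > g.py <<'E'
from h import *
from scipy.spatial.transform import Rotation as R
import sys
def go(x,y,yaw=None):
    """tool-frame shift to put TCP over x,y ; yaw = desired world angle(deg) of tool y mod 180"""
    s=r.sense();M=R.from_rotvec(s['eef_rot']).as_matrix();p=np.array(s['ee_pos'])
    d=M.T@(np.array([x,y,p[2]])-p)*1000
    ya=np.degrees(np.arctan2(M[1,1],M[0,1]))
    print('t',round(float(s['time']),2),'ee',np.round(p,4),'F',np.round(s['contact_force'],1),'w',np.round(s['width'],4),'q',np.round(s['joint_positions'],2))
    print('tilt',np.round(M[:,2],4),'tool yaw y',round(ya,2),'shift mm',np.round(d,1))
    if yaw is not None: print('twist', np.radians((ya-yaw+90)%180-90))
if __name__=='__main__': go(*map(float,sys.argv[1:]))
E
python3 g.py .4915 .2085 56
```

```text
t 1.95 ee [0.2146 0.5064 0.2049] F [ 0.3  0.5 -0.2] w 0.0854 q [ 0.95  0.38  1.3   0.    1.46 -0.22]
tilt [-0. -0. -1.] tool yaw y 67.04 shift mm [-371.2 -166.3   -0. ]
twist 0.1926275386641615
```

Candidates in the top picture: for the holder, the wooden block at (218,267) or the blue block at (208,203). For the disc, the blue-inked one in the wooden holder at (218,267), the loose green one at (265,278), or the crimson finished one at (403,263). I choose the wooden block with its blue-inked disc, and the close crop confirms it. The empty cradle is at (398,201). A brush cup stands near the fingers in the wrist view, so I'll check its height before moving.

Run:
```python
from h import *
c=r.capture('wrist');W=cloud(c)
for v,u in ((358,372),(330,515),(300,371),(255,380),(384,380),(230,360),(330,200),(310,190)): print(u,v,np.round(W[v,u],3))
c=r.capture('top');W=cloud(c)
m=(np.hypot(W[...,0]-.3,W[...,1]-.55)<.2)&(W[...,2]>.05)
print(np.nanmax(W[m],0),np.nanmin(W[m],0))
for v,u in ((350,72),(350,5),(380,15)): print(u,v,np.round(W[v,u],3))
```

```text
372 358 [0.265 0.518 0.218]
515 330 [0.277 0.592 0.22 ]
371 300 [0.275 0.526 0.138]
380 255 [0.264 0.547 0.088]
380 384 [0.308 0.512 0.188]
360 230 [0.261 0.54  0.002]
200 330 [0.195 0.47  0.266]
190 310 [0.187 0.47  0.265]
[0.48790999 0.6635721  0.4870608 ] [0.17509943 0.37718748 0.05001462]
72 350 [0.306 0.513 0.074]
5 350 [0.324 0.58  0.192]
15 380 [0.23  0.679 0.   ]
```

Request:
apply_moves --steps '[[[0,0,-30],0,85],[[0,0,-30],0,85]]'

```text
time: 2.22
ee_pos: [0.2133, 0.5045, 0.2608]
eef_rot: [-0.625, -3.074, 0.018]
contact_force: [0.4, -0.6, 0.6]
width: 0.0851
```

Request:
apply_moves --steps '[[[-30,-13,-20],0,85],[[-38,-17,0],0,85],[[-38,-17,0],0,85],[[-38,-17,0],0,85],[[-38,-17,0],0,85]]'

```text
time: 2.63
ee_pos: [0.3493, 0.3616, 0.2883]
eef_rot: [0.605, 3.082, -0.001]
contact_force: [0.4, 1.2, -0.5]
width: 0.0849
```

```bash
python3 g.py .4915 .2085 56
```

```text
t 2.63 ee [0.3493 0.3616 0.2883] F [ 0.4  1.2 -0.5] w 0.0849 q [ 0.57  0.25  1.25 -0.    1.64 -0.62]
tilt [ 3.e-04 -6.e-04 -1.e+00] tool yaw y 67.79 shift mm [-1.895e+02 -8.800e+01  1.000e-01]
twist 0.20572744140694896
```

Request:
apply_moves --steps '[[[-37,-17,8],0.07,85],[[-37,-17,8],0.07,85],[[-32,-17,8],0.065,85],[[0,0,0],0,85]]'

```text
time: 2.97
ee_pos: [0.4269, 0.2623, 0.2647]
eef_rot: [0.94, 2.994, 0.001]
contact_force: [0.3, -0.3, -1.4]
width: 0.0851
```

```bash
cat > w.py <<'E'
from h import *
from g import go
import sys
n=sys.argv[1]
c=r.capture('wrist');save(c,n);W=cloud(c)
for t in ('holder_centre','disc_centre'):
    for d in r.landmark_of(t,'wrist')[:3]:
        w=world(c,d['position']);print(t,round(d['conf'],2),np.round(w,4),np.round(pix(c,w)))
for d in r.cut_out('holder','wrist')[:2]:
    m=d['mask']&(W[...,2]>.015)&(W[...,2]<.045)
    q=W[m];print('mask',d['conf'],m.sum(),cv2.minAreaRect(q[:,:2].astype(np.float32)),np.median(q,0))
go(.4915,.2085,56)
E
python3 w.py w1
```

```text
holder_centre 0.9 [0.4938 0.2143 0.0133] [315. 259.]
holder_centre 0.89 [0.6476 0.24   0.0145] [394. 334.]
disc_centre 0.79 [0.4621 0.0986 0.0096] [232. 286.]
disc_centre 0.57 [0.4876 0.2102 0.0112] [310. 257.]
mask 0.91 3132 ((0.4906326234340668, 0.20971530675888062), (0.060049764811992645, 0.10971791297197342), 55.11762619018555) [0.48328269 0.21321589 0.02874209]
mask 0.67 11 ((0.6194854378700256, -0.2286466658115387), (0.04325936362147331, 0.012207136489450932), 89.17509460449219) [ 0.61749072 -0.2300048   0.01534093]
t 3.17 ee [0.424  0.2675 0.2666] F [-0.  -0.8  0.2] w 0.0851 q [ 0.33  0.25  1.31  0.    1.57 -0.65]
tilt [ 0.0057  0.0022 -1.    ] tool yaw y 55.74 shift mm [-89.  -10.8   0.3]
twist -0.004497288359516132
```

View pics/w1.png

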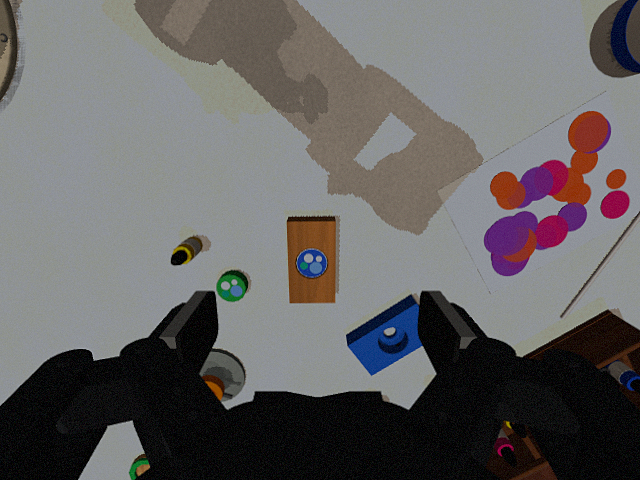

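Request:
apply_moves --steps '[[[-30,-4,20],0,85],[[-30,-4,20],0,85],[[-29,-3,20],0,85],[[0,0,20],0,85],[[0,0,0],0,85]]'

```text
time: 3.58
ee_pos: [0.4926, 0.2147, 0.188]
eef_rot: [0.896, 2.998, 0.016]
contact_force: [-0.1, 0.8, -0.4]
width: 0.0847
```

```bash
python3 w.py w2
python3 - <<'E'
from h import *
from scipy.spatial.transform import Rotation as R
c=r.capture('wrist');W=cloud(c);s=r.sense();M=R.from_rotvec(s['eef_rot']).as_matrix()
T=(W-s['ee_pos'])@M
for v in range(290,350,6):
  print(v,[tuple(np.round(T[v,u]*1000).astype(int)) if not np.isnan(T[v,u,0]) else None for u in (172,190,200,210,214,424,430,450)])
E
```

```text
holder_centre 0.83 [0.6435 0.2383 0.016 ] [406. 308.]
disc_centre 0.95 [0.4608 0.1031 0.0076] [211. 239.]
disc_centre 0.87 [0.4912 0.2101 0.0197] [310. 211.]
mask 0.64 3584 ((0.6457549929618835, 0.23641729354858398), (0.06234864890575409, 0.1100345328450203), 0.8523208498954773) [0.63061665 0.21839243 0.02826171]
mask 0.6 5532 ((0.491186261177063, 0.20955868065357208), (0.060099486261606216, 0.11034869402647018), 55.7121696472168) [0.4847808  0.21222427 0.02865902]
t 3.78 ee [0.494  0.2154 0.1928] F [ 0.2 -0.1  0.4] w 0.0848 q [ 0.19  0.36  1.37  0.    1.39 -0.8 ]
tilt [ 0.0229  0.0077 -0.9997] tool yaw y 56.77 shift mm [-1.7 -7.2 -0.1]
twist 0.01337514350340009
290 [(np.int64(-97), np.int64(-167), np.int64(191)), (np.int64(-98), np.int64(-147), np.int64(193)), (np.int64(12), np.int64(-46), np.int64(-43)), (np.int64(12), np.int64(-42), np.int64(-43)), (np.int64(-97), np.int64(-118), np.int64(191)), (np.int64(12), np.int64(44), np.int64(-44)), (np.int64(12), np.int64(47), np.int64(-43)), (np.int64(-87), np.int64(145), np.int64(168))]
296 [(np.int64(-105), np.int64(-168), np.int64(190)
[... 2570 characters left out ...]
p.int64(-78)), (np.int64(7), np.int64(-41), np.int64(-71)), (np.int64(2), np.int64(-41), np.int64(-62)), (np.int64(-6), np.int64(-42), np.int64(-50)), (np.int64(-9), np.int64(-42), np.int64(-46)), (np.int64(-6), np.int64(44), np.int64(-50)), (np.int64(-2), np.int64(44), np.int64(-57)), (np.int64(9), np.int64(43), np.int64(-74))]
344 [(np.int64(9), np.int64(-44), np.int64(-77)), (np.int64(5), np.int64(-41), np.int64(-71)), (np.int64(-1), np.int64(-41), np.int64(-62)), (np.int64(-8), np.int64(-42), np.int64(-51)), (np.int64(-164), np.int64(-122), np.int64(183)), (np.int64(-7), np.int64(43), np.int64(-52)), (np.int64(-3), np.int64(43), np.int64(-58)), (np.int64(7), np.int64(44), np.int64(-74))]
```

View pics/w2.png

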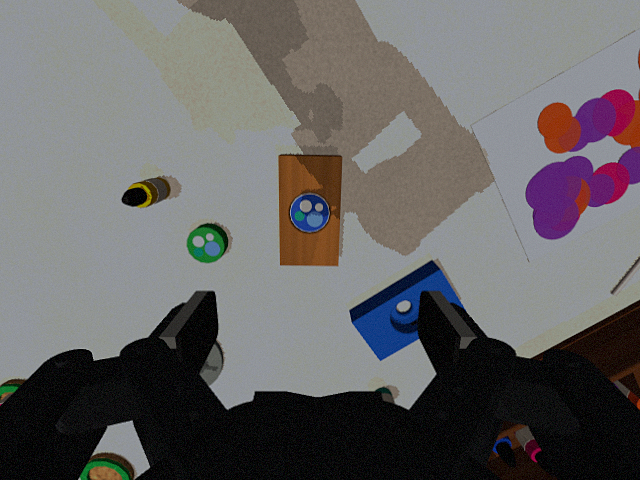

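Run:
```python
from h import *
c=r.capture('scene');W=cloud(c);s=r.sense();print(s['ee_pos'])
m=(np.hypot(W[...,0]-s['ee_pos'][0],W[...,1]-s['ee_pos'][1])<.08)&(W[...,2]>.1)
for a in np.arange(.1,.4,.01):
    k=m&(W[...,2]>=a)&(W[...,2]<a+.01);
    if k.sum(): print(round(a,2),k.sum(),np.round(np.nanmean(W[k],0),3))
u,v=pix(c,s['ee_pos']);print(u,v)
u,v=int(u),int(v);cv2.imwrite('pics/s2.png',cv2.resize(c['img'][max(0,v-90):v+90,u-110:u+110,::-1],None,fx=3.5,fy=3.5))
print(max(0,v-90),u-110)
```

```text
[0.49403853 0.21510577 0.19266925]
0.23 36 [0.478 0.189 0.237]
0.24 90 [0.497 0.213 0.245]
0.25 103 [0.499 0.216 0.255]
0.26 84 [0.496 0.21  0.264]
0.27 74 [0.5   0.208 0.276]
0.28 312 [0.497 0.215 0.285]
0.29 307 [0.508 0.229 0.296]
0.3 300 [0.508 0.223 0.304]
0.31 253 [0.51  0.224 0.315]
0.32 325 [0.509 0.224 0.325]
0.33 459 [0.504 0.229 0.335]
0.34 60 [0.516 0.245 0.344]
0.35 214 [0.52  0.218 0.355]
0.36 252 [0.52  0.217 0.365]
0.37 256 [0.521 0.217 0.375]
0.38 296 [0.518 0.22  0.385]
0.39 428 [0.516 0.214 0.394]
0.4 34 [0.519 0.213 0.405]
471.2338787409738 235.75589679059033
145 361
```

View pics/s2.png

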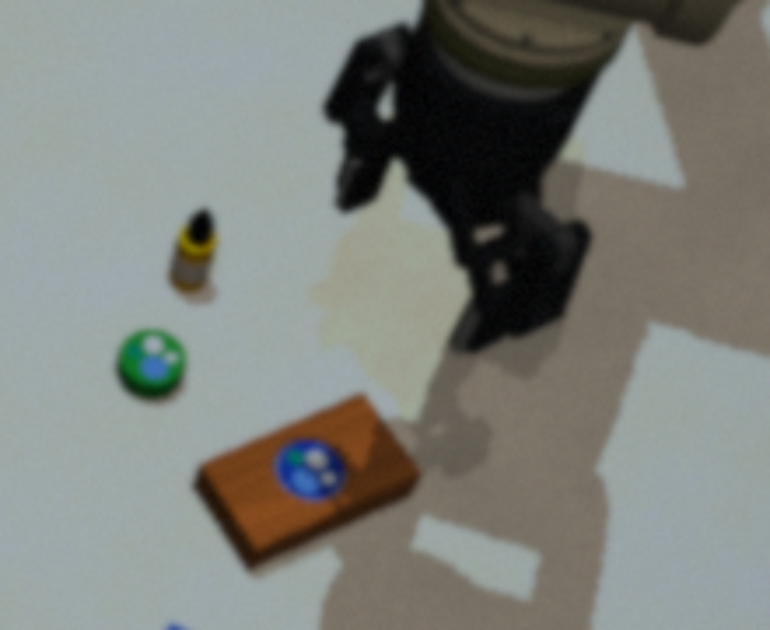

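Request:
apply_moves --steps '[[[-2,-5,30],0,85],[[0,0,0],0,85]]'

```text
time: 4.05
ee_pos: [0.494, 0.2113, 0.1646]
eef_rot: [0.889, 2.987, 0.026]
contact_force: [-0.4, -0.3, -0.7]
width: 0.0854
```

```bash
python3 g.py .491 .209 55.5
```

```text
t 4.05 ee [0.494  0.2113 0.1646] F [-0.4 -0.3 -0.7] w 0.0854 q [ 0.18  0.38  1.43  0.    1.31 -0.81]
tilt [ 0.0282  0.0087 -0.9996] tool yaw y 56.87 shift mm [ 1.2 -3.5 -0.1]
twist 0.023889239353047497
```

Request:
apply_moves --steps '[[[0,-3,15],0.02,85]]'

```text
time: 4.13
ee_pos: [0.4944, 0.2099, 0.1531]
eef_rot: [0.916, 2.973, 0.031]
contact_force: [0.8, -0.4, 0.5]
width: 0.0851
```

```bash
python3 g.py .491 .209 55.5
python3 - <<'E'
from h import *
from g import go
for i in range(4): r.capture('wrist');go(.491,.209,55.5)
E
```

```text
t 4.13 ee [0.4944 0.2099 0.1531] F [ 0.8 -0.4  0.5] w 0.0851 q [ 0.18  0.39  1.45  0.    1.27 -0.8 ]
tilt [ 0.035   0.0102 -0.9993] tool yaw y 55.78 shift mm [ 2.4 -2.7 -0.1]
twist 0.004897800367403242
t 4.18 ee [0.4918 0.2089 0.1485] F [-1.  -0.1 -3. ] w 0.0852 q [ 0.18  0.39  1.46  0.    1.27 -0.79]
tilt [ 0.0265  0.0083 -0.9996] tool yaw y 55.64 shift mm [ 0.7 -0.4 -0. ]
twist 0.0024311629419598727
t 4.23 ee [0.4918 0.209  0.1493] F [0.7 0.  1.2] w 0.0847 q [ 0.18  0.39  1.46  0.    1.27 -0.8 ]
tilt [ 0.0258  0.0083 -0.9996] tool yaw y 55.72 shift mm [ 0.7 -0.4 -0. ]
twist 0.0038783034893692826
t 4.28 ee [0.4925 0.2092 0.1504] F [ 0.5  0.8 -0.1] w 0.0847 q [ 0.18  0.39  1.45  0.    1.27 -0.8 ]
tilt [ 0.0278  0.0087 -0.9996] tool yaw y 55.76 shift mm [ 1.2 -1.  -0. ]
twist 0.004488077991210576
t 4.33 ee [0.4931 0.2093 0.1509] F [-0.2 -0.1 -0.1] w 0.0851 q [ 0.18  0.39  1.45  0.    1.27 -0.8 ]
tilt [ 0.0294  0.0089 -0.9995] tool yaw y 55.77 shift mm [ 1.6 -1.4 -0.1]
twist 0.004715738731444712
```

Request:
apply_moves --steps '[[[0,0,-30],0,85],[[0,0,-30],0,85],[[0,0,-30],0,85]]'

```text
time: 4.58
ee_pos: [0.4886, 0.2087, 0.2422]
eef_rot: [0.917, 2.986, 0.021]
contact_force: [1.1, 0.6, 0.8]
width: 0.0849
```

```bash
cat > st.py <<'E'
from h import *
from g import go
import sys
for i in range(3): r.capture('wrist')
go(*map(float,sys.argv[1:]))
E
python3 st.py .491 .209 55.5
```

```text
t 4.73 ee [0.49   0.209  0.2436] F [-0.8 -0.6 -0.4] w 0.0847 q [ 0.18  0.31  1.29  0.    1.51 -0.8 ]
tilt [ 0.0278  0.0088 -0.9996] tool yaw y 55.87 shift mm [-0.8  0.6  0. ]
twist 0.006410947173918843
```

Request:
apply_moves --steps '[[[0,0,-30],0,85],[[0,0,0],0,85]]'

```text
time: 4.9
ee_pos: [0.4885, 0.2089, 0.2746]
eef_rot: [0.914, 2.982, 0.025]
contact_force: [-0.5, 0.5, 0.6]
width: 0.085
```

```bash
python3 st.py .491 .209 55.5
```

```text
t 5.05 ee [0.4868 0.2084 0.2688] F [ 0.4 -0.4  0.1] w 0.085 q [ 0.18  0.3   1.24  0.    1.59 -0.8 ]
tilt [ 0.0165  0.0068 -0.9998] tool yaw y 55.89 shift mm [-3.2  2.8  0.1]
twist 0.0067591102940776525
```

Request:
apply_moves --steps '[[[0,0,-35],0,85],[[0,0,0],0,85]]'

```text
time: 5.22
ee_pos: [0.485, 0.2081, 0.3021]
eef_rot: [0.919, 2.996, 0.013]
contact_force: [-1.6, -0.1, 1.0]
width: 0.0847
```

```bash
python3 st.py .491 .209 55.5
```

```text
t 5.37 ee [0.4836 0.2077 0.2964] F [-0.1  0.   0.4] w 0.0851 q [ 0.18  0.29  1.18  0.    1.68 -0.8 ]
tilt [ 7.e-04  4.e-03 -1.e+00] tool yaw y 55.89 shift mm [-5.4  5.2  0. ]
twist 0.006769669974543825
```

Request:
apply_moves --steps '[[[-5.5,5.5,40],0.007,85]]'

```text
time: 5.45
ee_pos: [0.4932, 0.2099, 0.2617]
eef_rot: [0.928, 2.99, 0.015]
contact_force: [1.9, 0.1, -0.5]
width: 0.0844
```

```bash
python3 st.py .491 .2095 55.5
```

```text
t 5.6 ee [0.4901 0.2091 0.2541] F [0.1 0.5 0.1] w 0.0849 q [ 0.18  0.32  1.25  0.    1.58 -0.79]
tilt [-0.006   0.0027 -1.    ] tool yaw y 55.49 shift mm [-0.5  0.9 -0. ]
twist -0.00018068128128983946
```

Request:
apply_moves --steps '[[[0,0,41],0,85]]'

```text
time: 5.68
ee_pos: [0.4932, 0.2099, 0.2213]
eef_rot: [0.93, 2.995, 0.011]
contact_force: [1.5, 0.9, -0.2]
width: 0.0854
```

```bash
python3 st.py .491 .2095 55.5
```

```text
t 5.83 ee [0.4891 0.209  0.2147] F [1.3 0.1 0.4] w 0.085 q [ 0.18  0.35  1.32  0.    1.48 -0.79]
tilt [-0.0096  0.0021 -1.    ] tool yaw y 55.5 shift mm [-1.3  1.4 -0. ]
twist -4.56167774874592e-05
```

Request:
apply_moves --steps '[[[0,0,41],0,85]]'

```text
time: 5.92
ee_pos: [0.4933, 0.2101, 0.1819]
eef_rot: [0.93, 2.996, 0.011]
contact_force: [1.2, 0.1, 1.3]
width: 0.085
```

```bash
python3 st.py .491 .2095 55.5
```

```text
t 6.07 ee [0.4888 0.2091 0.175 ] F [ 0.1 -0.7  0.5] w 0.0853 q [ 0.18  0.38  1.39  0.    1.38 -0.79]
tilt [-0.0108  0.0019 -0.9999] tool yaw y 55.5 shift mm [-1.6  1.6 -0. ]
twist -2.5555667012478157e-05
```

Request:
apply_moves --steps '[[[0,0,41],0,85]]'

```text
time: 6.15
ee_pos: [0.4936, 0.2103, 0.1425]
eef_rot: [0.93, 2.996, 0.01]
contact_force: [1.5, 0.5, 0.6]
width: 0.0851
```

```bash
python3 st.py .491 .2095 55.5;python3 w.py w3;  python3 - <<'E'
from h import *
from scipy.spatial.transform import Rotation as R
c=r.capture('wrist');W=cloud(c);s=r.sense();M=R.from_rotvec(s['eef_rot']).as_matrix()
T=(W-s['ee_pos'])@M*1000
m=(abs(T[...,0])<14)&(abs(T[...,1])<50)&(T[...,2]<20)&(T[...,2]>-80)&(W[...,2]>.05)
for sg in (-1,1):
    k=T[m&(T[...,1]*sg>0)]; k=k[k[:,2]>-50]; print(len(k),np.percentile(k,[1,50,99],axis=0).round(1))
E
```

```text
t 6.3 ee [0.4886 0.2092 0.1354] F [-0.8  0.6 -0.1] w 0.0851 q [ 0.18  0.42  1.46  0.    1.28 -0.79]
tilt [-0.0118  0.0017 -0.9999] tool yaw y 55.5 shift mm [-1.9  1.6 -0. ]
twist 1.6152430963633575e-05
holder_centre 0.89 [0.6433 0.2374 0.0143] [432. 336.]
disc_centre 0.88 [0.4887 0.2118 0.0218] [320. 224.]
disc_centre 0.71 [0.4629 0.1009 0.0113] [204. 265.]
mask 0.97 7484 ((0.49120306968688965, 0.2095525562763214), (0.05997813120484352, 0.11051332950592041), 55.59490966796875) [0.48456447 0.2125207  0.02865331]
mask 0.78 3865 ((0.6453099250793457, 0.23584741353988647), (0.06178779900074005, 0.11070867627859116), 0.9658052921295166) [0.63564638 0.21082477 0.02839299]
t 6.5 ee [0.4895 0.2094 0.1364] F [ 0.7 -0.5 -0.3] w 0.0854 q [ 0.18  0.41  1.46  0.    1.28 -0.79]
tilt [-0.0071  0.0025 -1.    ] tool yaw y 55.51 shift mm [-2.2  0.4 -0. ]
twist -0.008609142891707678
487 [[-10.  -47.7 -49.9]
 [  4.  -41.5 -46.1]
 [ 12.2 -40.9 -40.2]]
474 [[-10.   43.5 -49.9]
 [  3.6  44.  -46. ]
 [ 12.1  49.8 -40.5]]
```

View pics/w3.png

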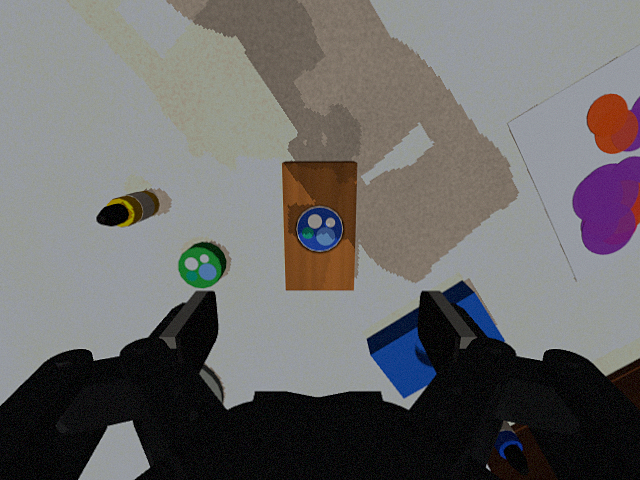

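Request:
apply_moves --steps '[[[-2,0.5,41],0,85]]'

```text
time: 6.63
ee_pos: [0.4952, 0.2098, 0.1017]
eef_rot: [0.929, 2.995, 0.011]
contact_force: [1.8, -0.5, -0.0]
width: 0.0854
```

```bash
python3 st.py .491 .2095 55.5
```

```text
t 6.78 ee [0.4899 0.2086 0.0945] F [1.  0.1 1.2] w 0.0848 q [ 0.18  0.46  1.51  0.    1.18 -0.79]
tilt [-0.0116  0.0017 -0.9999] tool yaw y 55.5 shift mm [-0.4  1.4 -0. ]
twist -5.046445801449779e-06
```

Request:
apply_moves --steps '[[[0,0,41],0,85]]'

```text
time: 6.87
ee_pos: [0.4943, 0.2096, 0.0601]
eef_rot: [0.931, 2.999, 0.007]
contact_force: [2.7, 0.5, -0.1]
width: 0.0848
```

```bash
python3 st.py .491 .2095 55.5
```

```text
t 7.02 ee [0.4888 0.2085 0.0536] F [0.2 0.4 1.5] w 0.085 q [ 0.18  0.52  1.56  0.    1.08 -0.79]
tilt [-0.015   0.0011 -0.9999] tool yaw y 55.5 shift mm [-1.3  2.1 -0. ]
twist -5.208494528612253e-06
```

Request:
apply_moves --steps '[[[-1,1,30],0,85]]'

```text
time: 7.1
ee_pos: [0.4935, 0.2097, 0.0294]
eef_rot: [-0.93, -2.996, -0.003]
contact_force: [1.2, 0.7, 1.0]
width: 0.0854
```

```bash
python3 st.py .491 .2095 55.5; python3 w.py w4
```

```text
t 7.25 ee [0.4898 0.2088 0.0248] F [ 0.5 -0.2 -0.2] w 0.0853 q [ 0.18  0.56  1.59  0.    1.01 -0.79]
tilt [-1.580e-02  9.000e-04 -9.999e-01] tool yaw y 55.5 shift mm [-0.6  1.2 -0. ]
twist -3.606030051112005e-05
holder_centre 0.73 [0.6433 0.24   0.0127] [487. 423.]
disc_centre 0.82 [0.4899 0.2126 0.0204] [321. 269.]
disc_centre 0.67 [0.4626 0.0995 0.0061] [147. 323.]
mask 0.77 1846 ((0.644662618637085, 0.2599319517612457), (0.033369068056344986, 0.08251520991325378), 51.05603790283203) [0.665145   0.24541395 0.02735065]
mask 0.76 18716 ((0.4909600019454956, 0.20973613858222961), (0.060536641627550125, 0.11031564325094223), 55.724422454833984) [0.48073562 0.21444946 0.02854814]
t 7.45 ee [0.4906 0.209  0.0255] F [-0.1 -0.3  0.9] w 0.085 q [ 0.18  0.56  1.59  0.    1.01 -0.79]
tilt [-0.0123  0.0016 -0.9999] tool yaw y 55.5 shift mm [-1.   0.1 -0. ]
twist -0.008685206573190572
```

View pics/w4.png

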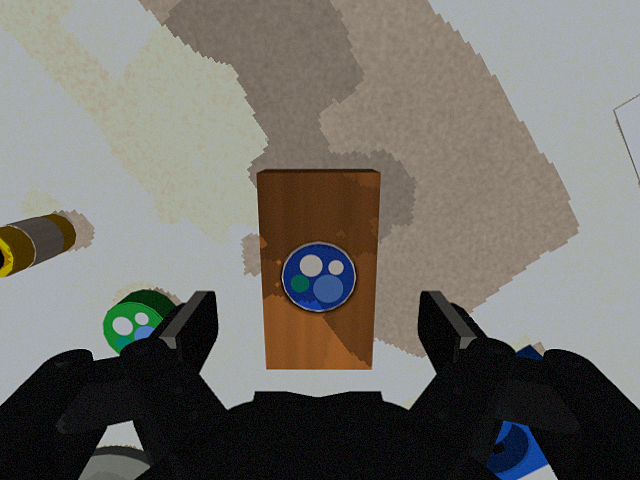

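Request:
apply_moves --steps '[[[-1,0,30],0,85]]'

```text
time: 7.53
ee_pos: [0.4945, 0.2093, 0.0004]
eef_rot: [-0.93, -2.998, -0.005]
contact_force: [0.9, -0.1, -0.0]
width: 0.0847
```

```bash
cat > tip.py <<'E'
from h import *
from scipy.spatial.transform import Rotation as R
def tip(n=None):
    c=r.capture('wrist');s=r.sense();W=cloud(c);M=R.from_rotvec(s['eef_rot']).as_matrix()
    if n: save(c,n)
    T=(W-s['ee_pos'])@M*1000
    h=s['width']*500+1.3
    for sg in (-1,1):
        m=(abs(T[...,0])<13)&(abs(T[...,1]*sg-h)<4)&(T[...,2]<60)&(T[...,2]>-70)
        k=T[m];k=k[k[:,2]>np.percentile(k[:,2],50)] if len(k) else k
        # darkest (finger) pixels
        I=c['img'].max(2)
        mm=m&(I<70);k=T[mm]
        print(sg,len(k),np.percentile(k,[1,50,99],axis=0).round(1).tolist() if len(k) else '')
    print('ee',s['ee_pos'].round(4),'w',s['width'],'F',np.round(s['contact_force'],1))
    return c,T,W
if __name__=='__main__':
    import sys;tip(*sys.argv[1:2])
E
python3 st.py .491 .2095 55.5;python3 tip.py w5
```

```text
t 7.68 ee [ 0.4904  0.2084 -0.0045] F [ 0.3  0.1 -0.3] w 0.0848 q [ 0.18  0.6   1.61  0.    0.94 -0.79]
tilt [-0.0145  0.0012 -0.9999] tool yaw y 55.5 shift mm [ 0.2  1.3 -0. ]
twist 2.829330326675089e-05
-1 2013 [[-9.0, -47.4, -69.7], [5.7, -42.0, -57.8], [12.7, -41.3, -40.2]]
1 1926 [[-9.2, 42.6, -69.7], [5.0, 43.2, -57.6], [12.7, 47.5, -39.8]]
ee [ 0.4911  0.2085 -0.0037] w 0.08481818321902178 F [-0.   0.8 -0.1]
```

View pics/w5.png

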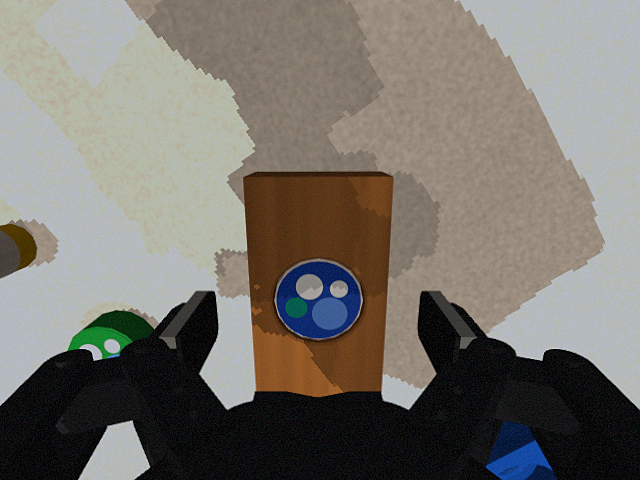

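Request:
apply_moves --steps '[[[-1.5,0.5,25],0,85]]'

```text
time: 7.82
ee_pos: [0.4952, 0.2089, -0.0245]
eef_rot: [-0.93, -2.996, -0.003]
contact_force: [1.2, 0.6, 1.0]
width: 0.0849
```

```bash
python3 st.py .491 .2095 55.5;python3 tip.py w6
```

```text
t 7.97 ee [ 0.492   0.2081 -0.0283] F [-0.2 -0.6  0.2] w 0.0851 q [ 0.18  0.64  1.63  0.    0.89 -0.8 ]
tilt [-0.014   0.0013 -0.9999] tool yaw y 55.5 shift mm [1.6 0.6 0. ]
twist 3.721530280959788e-05
-1 1986 [[-9.0, -47.5, -69.8], [5.5, -41.9, -57.6], [12.6, -41.2, -40.0]]
1 1867 [[-9.4, 42.7, -69.7], [4.5, 43.4, -57.5], [12.6, 47.5, -40.0]]
ee [ 0.4924  0.2082 -0.0277] w 0.0848337834295121 F [-0.2 -0.   1.1]
```

View pics/w6.png

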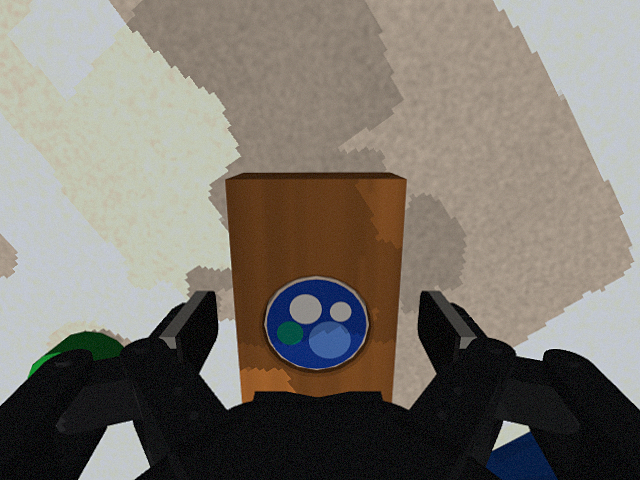

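Request:
apply_moves --steps '[[[0,0,0],0,50],[[0,0,0],0,50],[[0,0,0],0,50],[[0,0,0],0,50],[[0,0,0],0,50]]'

```text
time: 8.43
ee_pos: [0.494, 0.2086, -0.023]
eef_rot: [-0.929, -2.993, -0.0]
contact_force: [-0.0, 0.8, -2.8]
width: 0.059
```

```bash
python3 tip.py w7;python3 st.py .491 .2095 55.5
```

```text
-1 1225 [[-9.6, -34.5, -69.9], [8.0, -28.6, -61.8], [12.4, -28.1, -40.3]]
1 1030 [[-9.8, 30.3, -69.9], [6.0, 30.8, -62.4], [12.4, 34.5, -46.6]]
ee [ 0.494   0.2086 -0.0231] w 0.0587110262839233 F [ 0.2  0.1 -2.4]
t 8.63 ee [ 0.4938  0.2086 -0.0235] F [-1.   1.  -2.7] w 0.0587 q [ 0.18  0.64  1.62  0.    0.89 -0.8 ]
tilt [-0.008   0.0023 -1.    ] tool yaw y 55.52 shift mm [ 2.8 -0.8  0. ]
twist 0.0003704066980222284
```

View pics/w7.png

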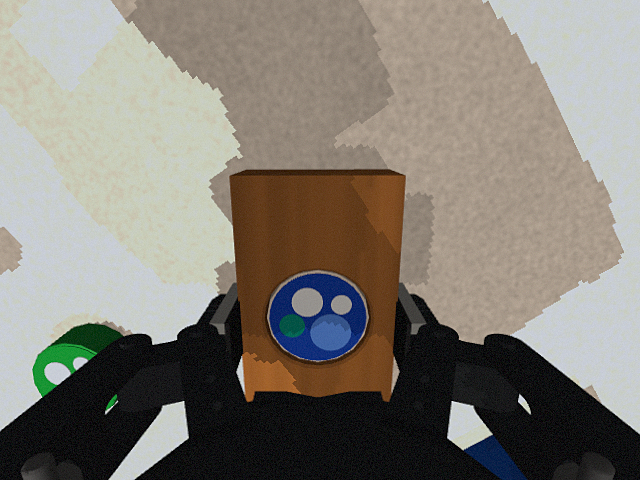

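Request:
apply_moves --steps '[[[0,0,-30],0,50]]'

```text
time: 8.72
ee_pos: [0.4912, 0.2079, 0.0027]
eef_rot: [-0.926, -2.984, 0.007]
contact_force: [-0.9, -0.5, -3.4]
width: 0.0588
```

```bash
python3 st.py .491 .2095 55.5
```

```text
t 8.87 ee [0.495  0.2087 0.0077] F [ 0.2  0.4 -2.9] w 0.0591 q [ 0.18  0.59  1.6   0.    0.96 -0.8 ]
tilt [-0.0048  0.0029 -1.    ] tool yaw y 55.52 shift mm [ 3.8 -1.6  0. ]
twist 0.0004289553699941967
```

Request:
apply_moves --steps '[[[0,0,-41],0,50]]'

```text
time: 8.95
ee_pos: [0.4912, 0.2077, 0.0423]
eef_rot: [-0.926, -2.983, 0.008]
contact_force: [-0.7, -0.6, -4.3]
width: 0.0586
```

```bash
python3 st.py .491 .2095 55.5
```

```text
t 9.1 ee [0.4963 0.2088 0.0495] F [-0.2 -0.6 -3.2] w 0.059 q [ 0.18  0.53  1.56  0.    1.06 -0.79]
tilt [-9.0e-04  3.6e-03 -1.0e+00] tool yaw y 55.52 shift mm [ 4.8 -2.4  0. ]
twist 0.00037873604600400704
```

Request:
apply_moves --steps '[[[0,0,-41],0,50]]'

```text
time: 9.18
ee_pos: [0.4922, 0.2078, 0.0833]
eef_rot: [-0.927, -2.986, 0.006]
contact_force: [-0.2, -0.6, -4.5]
width: 0.0591
```

```bash
cat > hold.py <<'E'
from h import *
from scipy.spatial.transform import Rotation as R
import sys
def hold(n,lo,hi):
    c=r.capture('wrist');s=r.sense();W=cloud(c);M=R.from_rotvec(s['eef_rot']).as_matrix()
    save(c,n);T=(W-s['ee_pos'])@M*1000
    I=c['img'].astype(int)
    wood=(I[...,0]>I[...,2]+25)&(I[...,0]>60)&(abs(T[...,2]+60)<45)
    blue=(I[...,2]>I[...,0]+40)&(abs(T[...,2]+60)<45)&(abs(T[...,0])<35)&(abs(T[...,1])<30)
    for nm,m in (('wood',wood),('blue',blue)):
        m=cv2.morphologyEx(m.astype(np.uint8),cv2.MORPH_OPEN,np.ones((3,3)))>0
        k=T[m]
        if len(k)>10:
            A=np.c_[k[:,:2],np.ones(len(k))];pl=np.linalg.lstsq(A,k[:,2],rcond=None)[0]
            print(nm,len(k),'med',np.median(k,0).round(1),'slope xy',pl[:2].round(3),'z@0',pl[2].round(1),'minmax',np.percentile(k,[1,99],axis=0).round(1).tolist())
    m=cv2.morphologyEx(blue.astype(np.uint8),cv2.MORPH_CLOSE,np.ones((25,25)))>0
    k=T[m][:,:2];k=k[~np.isnan(k[:,0])].astype(np.float32)
    if len(k)>10: print('disc circle',cv2.minEnclosingCircle(cv2.convexHull(k)), 'mean',k.mean(0))
    print('ee',s['ee_pos'].round(4),'z',M[:,2].round(4),'F',np.round(s['contact_force'],1),'w',s['width'].round(4))
    return c,T,W
if __name__=='__main__': hold(sys.argv[1],0,0)
E
python3 st.py .491 .2095 55.5; python3 hold.py w8
```

```text
t 9.33 ee [0.497  0.2088 0.0906] F [-0.4 -0.7 -3.1] w 0.0589 q [ 0.18  0.47  1.51  0.    1.16 -0.79]
tilt [ 0.002   0.0041 -1.    ] tool yaw y 55.53 shift mm [ 5.3 -2.9 -0. ]
twist 0.000542521314128855
wood 27262 med [ 29.5   1.9 -54.3] slope xy [ 0.013 -0.004] z@0 -54.7 minmax [[-29.8, -27.7, -55.9], [57.5, 31.1, -52.6]]
blue 5472 med [  1.3   2.4 -52.9] slope xy [ 0.01  -0.007] z@0 -52.9 minmax [[-14.7, -15.8, -54.3], [20.5, 19.3, -51.6]]
disc circle ((2.7641940116882324, 1.6367292404174805), 19.096637725830078) mean [3.483437  1.7254863]Traceback (most recent call last):
  File "hold.py", line 21, in <module>
    if __name__=='__main__': hold(sys.argv[1],0,0)
                             ~~~~^^^^^^^^^^^^^^^^^
  File "hold.py", line 19, in hold
    print('ee',s['ee_pos'].round(4),'z',M[:,2].round(4),'F',np.round(s['contact_force'],1),'w',s['width'].round(4))
                                                                                               ^^^^^^^^^^^^^^^^
AttributeError: 'float' object has no attribute 'round'
```

View pics/w8.png

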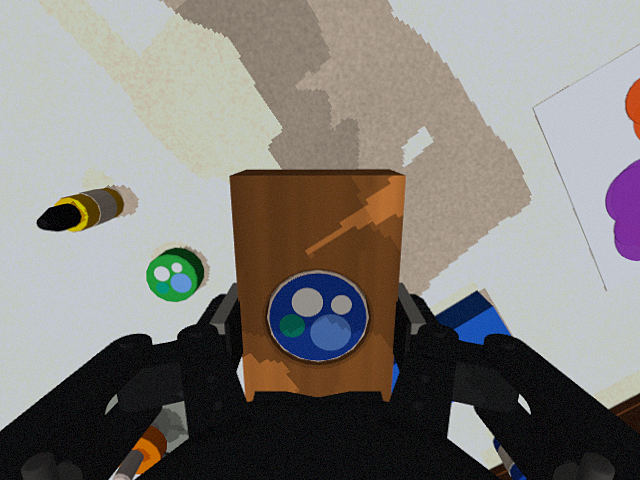

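Request:
apply_moves --steps '[[[-34,-19,0],0,50],[[-34,-19,0],0,50],[[-34,-19,0],0,50]]'

```text
time: 9.63
ee_pos: [0.5432, 0.1072, 0.0827]
eef_rot: [-0.911, -2.993, -0.002]
contact_force: [0.4, -0.1, -2.0]
width: 0.0587
```

```bash
sed -i "s/s\['width'\].round(4)/np.round(s['width'],4)/" hold.py; python3 st.py .632 -.069 55.5
```

```text
t 9.78 ee [0.5441 0.1056 0.0824] F [ 0.1  0.5 -2.8] w 0.0589 q [-0.02  0.51  1.46  0.    1.18 -1.  ]
tilt [-0.0125  0.0046 -0.9999] tool yaw y 55.82 shift mm [-170.8  -95.    -1.9]
twist 0.005542775453533318
```

Request:
apply_moves --steps '[[[-34,-19,-4],0,50],[[-34,-19,-4],0,50],[[-34,-19,-4],0,50]]'

```text
time: 10.03
ee_pos: [0.5916, 0.0065, 0.0873]
eef_rot: [-0.901, -2.981, -0.002]
contact_force: [0.7, -0.3, -2.2]
width: 0.0589
```

```bash
python3 st.py .632 -.069 55.5
```

```text
t 10.18 ee [0.5924 0.0049 0.0871] F [ 0.1  0.9 -2.4] w 0.0587 q [-0.19  0.57  1.33  0.    1.27 -1.17]
tilt [-0.0249  0.0085 -0.9997] tool yaw y 56.1 shift mm [-74.  -39.3  -1.6]
twist 0.010429142896929871
```

Request:
apply_moves --steps '[[[-36,-19,-18],0,50]]'

```text
time: 10.27
ee_pos: [0.6059, -0.0225, 0.0992]
eef_rot: [-0.897, -2.97, -0.004]
contact_force: [1.4, 1.6, -4.0]
width: 0.0589
```

```bash
python3 st.py .632 -.069 55.5
```

```text
t 10.42 ee [ 0.6109 -0.0285  0.1026] F [-0.4  0.5 -2.8] w 0.0589 q [-0.24  0.58  1.25  0.    1.33 -1.22]
tilt [-0.0252  0.0087 -0.9996] tool yaw y 56.06 shift mm [-40.1 -21.9  -0.9]
twist 0.009817684979929632
```

Request:
apply_moves --steps '[[[-36,-19,-10],0,50]]'

```text
time: 10.5
ee_pos: [0.6261, -0.0573, 0.109]
eef_rot: [-0.897, -2.972, -0.005]
contact_force: [1.2, 1.4, -2.4]
width: 0.0588
```

```bash
python3 st.py .632 -.069 55.5
```

```text
t 10.65 ee [ 0.6302 -0.064   0.1108] F [-0.3  0.9 -2.7] w 0.0591 q [-0.29  0.61  1.17  0.    1.39 -1.27]
tilt [-0.0264  0.0092 -0.9996] tool yaw y 56.04 shift mm [-4.3 -3.2 -0.1]
twist 0.009440480648423863
```

Request:
apply_moves --steps '[[[0,0,20],0,50],[[0,0,0],0,50]]'

```text
time: 10.82
ee_pos: [0.6279, -0.0601, 0.0887]
eef_rot: [-0.905, -2.975, -0.003]
contact_force: [0.2, 0.5, -5.1]
width: 0.0586
```

```bash
python3 st.py .632 -.069 55.5; python3 hold.py w9
```

```text
t 10.97 ee [ 0.6304 -0.0611  0.0934] F [ 0.4  0.2 -1.9] w 0.0592 q [-0.28  0.63  1.2   0.    1.34 -1.27]
tilt [-0.0218  0.0086 -0.9997] tool yaw y 56.18 shift mm [-5.7 -5.7 -0.1]
twist 0.011929905596949165
wood 27470 med [ 30.6   1.5 -52.5] slope xy [0.012 0.   ] z@0 -52.8 minmax [[-28.7, -28.2, -53.9], [58.6, 30.7, -50.5]]
blue 5489 med [  2.2   1.9 -51. ] slope xy [ 0.007 -0.004] z@0 -51.0 minmax [[-13.7, -16.3, -52.3], [21.5, 18.9, -49.6]]
disc circle ((3.712669849395752, 1.1886365413665771), 19.165481567382812) mean [4.486208  1.2576902]
ee [ 0.6307 -0.0615  0.0937] z [-0.0208  0.0082 -0.9997] F [ 0.8  0.3 -3.3] w 0.0588
```

View pics/w9.png

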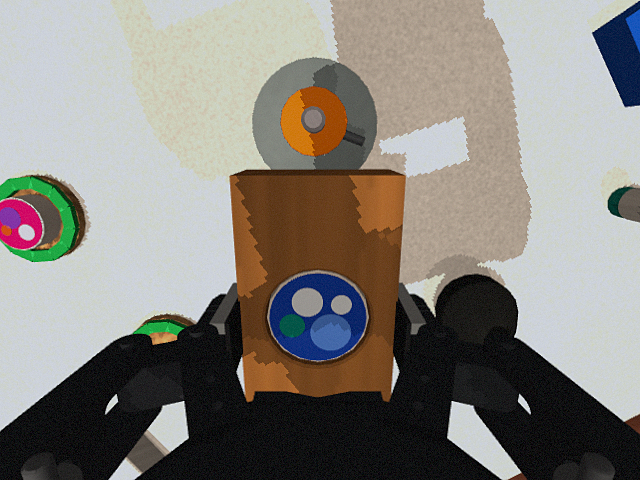

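```bash
cat > al.py <<'E'
from h import *
from scipy.spatial.transform import Rotation as R
import sys
for i in range(2): r.capture('wrist')
cs=[r.capture('wrist') for _ in range(2)]
s=r.sense();M=R.from_rotvec(s['eef_rot']).as_matrix()
print('t',s['time'],'ee',s['ee_pos'].round(4),'z',M[:,2].round(4),'F',np.round(s['contact_force'],1))
for c in cs:
    W=cloud(c);I=c['img'].astype(int)
    T=(W-s['ee_pos'])@M*1000
    blue=(I[...,2]>I[...,0]+40)&(abs(T[...,2]+60)<45)&(abs(T[...,0])<35)&(abs(T[...,1])<30)
    m=cv2.morphologyEx(blue.astype(np.uint8),cv2.MORPH_CLOSE,np.ones((25,25)))>0
    k=T[m][:,:2];k=k[~np.isnan(k[:,0])].astype(np.float32)
    (dx,dy),rad=cv2.minEnclosingCircle(cv2.convexHull(k))
    wood=(I[...,0]>I[...,2]+25)&(I[...,0]>60)&(abs(T[...,2]+54)<8)&(abs(T[...,0]-3)<65)&(abs(T[...,1])<40)
    kw=W[wood];A=np.c_[kw[:,:2],np.ones(len(kw))];pl=np.linalg.lstsq(A,kw[:,2],rcond=None)[0]
    print('disc tool',dx,dy,rad,'wood world slope',pl[:2].round(3),'zmed',np.median(kw[:,2]).round(4))
    # post tip: pixels z .06-.07 near nominal
    pm=(np.hypot(W[...,0]-.562,W[...,1]+.02)<.02)&(W[...,2]>.058)&(W[...,2]<.072)
    pm2=cv2.morphologyEx(pm.astype(np.uint8),cv2.MORPH_OPEN,np.ones((3,3)))>0
    kp=W[pm2];
    if len(kp)<10: continue
    v,u=np.nonzero(pm2);print('post px',pm2.sum(),u.mean(),v.mean(),'world',cv2.minEnclosingCircle(kp[:,:2].astype(np.float32)),kp.mean(0).round(4))
    cm=(np.hypot(W[...,0]-.562,W[...,1]+.02)<.03)&(I[...,0]>I[...,2]+60);print('collar',np.median(W[cm],0).round(4),cm.sum(),cv2.minEnclosingCircle(cv2.convexHull(W[cm][:,:2].astype(np.float32))))
    pc=np.r_[cv2.minEnclosingCircle(kp[:,:2].astype(np.float32))[0],s['ee_pos'][2]]
    pt=(pc-s['ee_pos'])@M*1000
    print('shift needed tool xy',(pt[0]-dx),(pt[1]-dy))
E
python3 al.py
```

```text
t 11.2167 ee [ 0.6309 -0.0624  0.0936] z [-0.0205  0.008  -0.9998] F [-0.7 -0.2 -3.1]
disc tool 3.399878740310669 1.4991201162338257 19.216894149780273 wood world slope [-0.012  0.006] zmed 0.1471
post px 506 313.6205533596838 117.1699604743083 world ((0.5617479085922241, -0.01713889092206955), 0.00696594687178731) [ 0.5618 -0.0171  0.065 ]
collar [ 0.5703 -0.0243  0.0426] 4562 ((0.5639588832855225, -0.021304238587617874), 0.028241368010640144)
shift needed tool xy 79.17661790740819 -2.51740144889932
disc tool 3.2231414318084717 1.0499545335769653 19.253639221191406 wood world slope [-0.012  0.006] zmed 0.147
post px 513 313.81481481481484 116.8869395711501 world ((0.5619630217552185, -0.017156288027763367), 0.006920869927853346) [ 0.5617 -0.0171  0.0649]
collar [ 0.5702 -0.0243  0.0426] 4560 ((0.5635433197021484, -0.020930413156747818), 0.028603246435523033)
shift needed tool xy 79.1651485162225 -1.9627187155399954
```

Request:
apply_moves --steps '[[[40,-1,0],0,50]]'

```text
time: 11.3
ee_pos: [0.6009, -0.044, 0.094]
eef_rot: [-0.915, -2.988, -0.002]
contact_force: [-0.8, 0.3, -3.2]
width: 0.0584
```

```bash
python3 al.py
```

```text
t 11.5 ee [ 0.5968 -0.0405  0.095 ] z [-0.0201  0.0079 -0.9998] F [ 0.5 -0.6 -2. ]
disc tool 8.263360977172852 0.5432053208351135 19.213205337524414 wood world slope [-0.02   0.009] zmed 0.1468
disc tool 5.291482448577881 0.6808323860168457 19.112890243530273 wood world slope [-0.014  0.008] zmed 0.1478
```

```bash
python3 st.py .5639 -.0202 56
```

```text
t 11.65 ee [ 0.5981 -0.0414  0.0949] F [-0.3 -0.4 -2.3] w 0.0589 q [-0.27  0.57  1.31  0.    1.29 -1.25]
tilt [-0.0189  0.0076 -0.9998] tool yaw y 56.09 shift mm [40.2 -1.5  0.8]
twist 0.0014841362310580915
```

Request:
apply_moves --steps '[[[40,-1.5,6],0,50]]'

```text
time: 11.73
ee_pos: [0.5694, -0.0239, 0.0905]
eef_rot: [-0.918, -2.992, -0.002]
contact_force: [-1.7, 0.3, -2.6]
width: 0.0588
```

```bash
python3 st.py .5639 -.0202 56; python3 st.py .5639 -.0202 56
```

```text
t 11.88 ee [ 0.5621 -0.0194  0.0891] F [ 1.   0.3 -2.1] w 0.0586 q [-0.25  0.52  1.42  0.    1.22 -1.23]
tilt [-0.022   0.0084 -0.9997] tool yaw y 56.12 shift mm [-1.9  0.4 -0. ]
twist 0.0020935611611200633
t 12.03 ee [ 0.5654 -0.021   0.0903] F [-0.3  0.8 -2.4] w 0.0589 q [-0.25  0.52  1.42  0.    1.22 -1.23]
tilt [-0.0165  0.0069 -0.9998] tool yaw y 56.06 shift mm [ 1.7 -0.2  0. ]
twist 0.0011047062852699169
```

Request:
apply_moves --steps '[[[1,0,25],0,50]]'

```text
time: 12.12
ee_pos: [0.5682, -0.0216, 0.0692]
eef_rot: [-0.915, -2.998, -0.004]
contact_force: [0.7, -0.2, -2.8]
width: 0.0586
```

```bash
python3 st.py .5639 -.0202 56; python3 st.py .5639 -.0202 56
```

```text
t 12.27 ee [ 0.5642 -0.0206  0.0645] F [-0.2 -0.6 -2.8] w 0.0589 q [-0.25  0.55  1.45  0.    1.16 -1.23]
tilt [-0.0189  0.0075 -0.9998] tool yaw y 56.04 shift mm [0.4 0.2 0. ]
twist 0.0006402191756934868
t 12.42 ee [ 0.565  -0.0206  0.0662] F [ 0.1 -0.3 -2.7] w 0.0587 q [-0.25  0.55  1.45  0.    1.16 -1.23]
tilt [-0.015   0.0065 -0.9999] tool yaw y 56.05 shift mm [ 1.2 -0.3  0. ]
twist 0.0008864851392461627
```

Request:
apply_moves --steps '[[[1,0,18],0,50]]'

```text
time: 12.5
ee_pos: [0.5666, -0.0206, 0.0516]
eef_rot: [-0.915, -2.997, -0.004]
contact_force: [0.1, 0.4, -2.2]
width: 0.0587
```

```bash
python3 st.py .5639 -.0202 56
cat > chk.py <<'E'
from h import *
for nm in ('top','scene'):
    c=r.capture(nm);W=cloud(c);I=c['img'].astype(int)
    for t in ('holder','disc_centre'):
        for d in r.landmark_of(t,nm)[:2]:
            w=world(c,d['position']);print(nm,t,round(d['conf'],2),np.round(w,4))
    m=(np.hypot(W[...,0]-.562,W[...,1]+.02)<.08)&(I[...,2]>I[...,0]+30)&(W[...,2]>.05)
    k=W[m]
    if len(k)>5: print(nm,'blue disc',len(k),cv2.minEnclosingCircle(k[:,:2].astype(np.float32)),np.median(k,0).round(4))
    save(c,nm+'_chk')
E
python3 chk.py
```

```text
t 12.65 ee [ 0.5638 -0.0199  0.0484] F [-0.4  0.4 -1.7] w 0.0589 q [-0.25  0.57  1.47  0.    1.12 -1.23]
tilt [-0.016   0.0067 -0.9998] tool yaw y 56.05 shift mm [-0.3 -0.2 -0. ]
twist 0.0009098083665403912
top holder 0.96 [0.6467 0.2333 0.0028]
top holder 0.73 [ 0.5595 -0.0219  0.0762]
top disc_centre 0.72 [ 0.6467 -0.2275 -0.0026]
top disc_centre 0.67 [ 0.6519 -0.2256  0.0101]
scene holder 0.86 [0.6488 0.2385 0.0042]
scene holder 0.72 [ 0.5598 -0.014   0.0729]
scene disc_centre 0.9 [0.4621 0.0996 0.0118]
scene disc_centre 0.6 [ 0.565  -0.016   0.0921]
scene blue disc 80 ((0.5786951780319214, -0.01738017424941063), 0.02620670758187771) [ 0.5735 -0.0241  0.1011]
```

View pics/scene_chk.png

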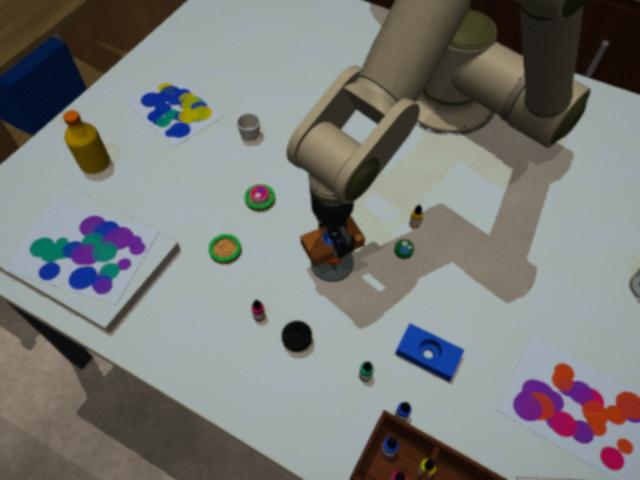

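Request:
apply_moves --steps '[[[0,0,8],0,50]]'

```text
time: 13.03
ee_pos: [0.5651, -0.0202, 0.0422]
eef_rot: [-0.914, -2.993, -0.003]
contact_force: [0.9, -0.5, -2.0]
width: 0.0587
```

```bash
python3 st.py .5639 -.0202 56
```

```text
t 13.18 ee [ 0.5637 -0.0199  0.0403] F [-0.6  0.6 -2.5] w 0.0589 q [-0.25  0.58  1.48  0.    1.1  -1.23]
tilt [-0.0153  0.0066 -0.9999] tool yaw y 56.05 shift mm [-0.3 -0.2 -0. ]
twist 0.0009107140543740597
```

Request:
apply_moves --steps '[[[0,0,4],0,50]]'

```text
time: 13.27
ee_pos: [0.5641, -0.02, 0.0367]
eef_rot: [-0.913, -2.99, -0.003]
contact_force: [0.6, 0.2, -3.0]
width: 0.0591
```

```bash
python3 st.py .5639 -.0202 56
```

```text
t 13.42 ee [ 0.5634 -0.0198  0.0359] F [-0.3 -0.8 -3.1] w 0.0589 q [-0.25  0.59  1.48  0.    1.09 -1.23]
tilt [-0.0161  0.0068 -0.9998] tool yaw y 56.05 shift mm [-0.6 -0.1 -0. ]
twist 0.0008368546995502485
```

Request:
apply_moves --steps '[[[-0.5,0,3],0,50]]'

```text
time: 13.5
ee_pos: [0.5641, -0.0201, 0.0332]
eef_rot: [-0.912, -2.989, -0.003]
contact_force: [0.4, 0.3, -2.2]
width: 0.0584
```

```bash
python3 st.py .5639 -.0202 56
```

```text
t 13.65 ee [ 0.5638 -0.0201  0.0327] F [-0.2  0.5 -3.7] w 0.0588 q [-0.25  0.59  1.48  0.    1.08 -1.23]
tilt [-0.0164  0.0068 -0.9998] tool yaw y 56.05 shift mm [-0.2 -0.  -0. ]
twist 0.0008038099054238591
```

Request:
apply_moves --steps '[[[0,0,2],0,50]]'

```text
time: 13.73
ee_pos: [0.5642, -0.0202, 0.0315]
eef_rot: [-0.912, -2.989, -0.003]
contact_force: [-1.4, 0.6, 10.7]
width: 0.0589
```

```bash
python3 st.py .5639 -.0202 56
```

```text
t 13.88 ee [ 0.5642 -0.0202  0.0313] F [0.3 0.1 2. ] w 0.0585 q [-0.25  0.59  1.49  0.    1.08 -1.23]
tilt [-0.0149  0.0065 -0.9999] tool yaw y 56.05 shift mm [ 0.3 -0.2  0. ]
twist 0.0008449108250487835
```

Request:
apply_moves --steps '[[[0,0,2],0,50]]'

```text
time: 13.97
ee_pos: [0.5646, -0.0203, 0.0303]
eef_rot: [-0.913, -2.991, -0.003]
contact_force: [-2.6, 0.7, 11.4]
width: 0.059
```

```bash
python3 st.py .5639 -.0202 56
```

```text
t 14.12 ee [ 0.5645 -0.0202  0.0301] F [-1.9  0.8  6.9] w 0.0589 q [-0.25  0.59  1.49  0.    1.08 -1.23]
tilt [-0.0137  0.0061 -0.9999] tool yaw y 56.05 shift mm [ 0.5 -0.3  0. ]
twist 0.0009143483947792627
```

Request:
apply_moves --steps '[[[0,0,2.5],0,50]]'

```text
time: 14.2
ee_pos: [0.5646, -0.0202, 0.0289]
eef_rot: [-0.913, -2.991, -0.003]
contact_force: [-5.9, 1.3, 13.1]
width: 0.0585
```

Request:
apply_moves --steps '[[[0,0,2.5],0,50]]'

```text
time: 14.28
ee_pos: [0.5646, -0.0203, 0.0276]
eef_rot: [-0.913, -2.992, -0.003]
contact_force: [-4.3, 0.4, 11.9]
width: 0.0589
```

```bash
python3 st.py .5639 -.0202 56
```

```text
t 14.43 ee [ 0.5645 -0.0202  0.0272] F [-2.7  1.1  8.2] w 0.0587 q [-0.25  0.6   1.49  0.    1.07 -1.23]
tilt [-0.0123  0.0056 -0.9999] tool yaw y 56.07 shift mm [ 0.5 -0.3  0. ]
twist 0.0011640867189002496
```

Request:
apply_moves --steps '[[[0.8,0.5,2.5],0,50]]'

```text
time: 14.52
ee_pos: [0.5646, -0.0199, 0.026]
eef_rot: [-0.913, -2.994, -0.002]
contact_force: [-2.5, -4.9, 11.6]
width: 0.0589
```

Request:
apply_moves --steps '[[[0.5,0,2.5],0,50]]'

```text
time: 14.6
ee_pos: [0.5645, -0.0198, 0.024]
eef_rot: [-0.914, -2.995, -0.001]
contact_force: [0.8, 0.5, -2.2]
width: 0.0586
```

```bash
python3 st.py .5639 -.0202 56
```

```text
t 14.75 ee [ 0.564  -0.0195  0.0232] F [ 0.3 -0.1 -2. ] w 0.0588 q [-0.25  0.6   1.5   0.    1.05 -1.22]
tilt [-0.0111  0.0045 -0.9999] tool yaw y 56.08 shift mm [-0.3 -0.6 -0. ]
twist 0.0013817658718758435
```

Request:
apply_moves --steps '[[[0,0,2],0,50]]'

```text
time: 14.83
ee_pos: [0.564, -0.0195, 0.0211]
eef_rot: [-0.913, -2.993, -0.002]
contact_force: [-0.3, -0.5, -2.8]
width: 0.0586
```

```bash
python3 st.py .5639 -.0202 56
```

```text
t 14.98 ee [ 0.5637 -0.0194  0.0208] F [-0.1 -0.6 -1.2] w 0.0589 q [-0.25  0.61  1.5   0.    1.05 -1.22]
tilt [-0.012   0.0048 -0.9999] tool yaw y 56.08 shift mm [-0.6 -0.5 -0. ]
twist 0.0013105312744298436
```

Request:
apply_moves --steps '[[[0,0,2],0,50]]'

```text
time: 15.07
ee_pos: [0.5638, -0.0194, 0.0189]
eef_rot: [-0.913, -2.993, -0.002]
contact_force: [0.6, -0.1, -1.6]
width: 0.0587
```

```bash
python3 st.py .5639 -.0202 56
```

```text
t 15.22 ee [ 0.5636 -0.0194  0.0185] F [ 0.2 -0.3 -2.8] w 0.059 q [-0.25  0.61  1.5   0.    1.05 -1.22]
tilt [-0.0125  0.0049 -0.9999] tool yaw y 56.08 shift mm [-0.7 -0.5 -0. ]
twist 0.0013491526324863538
```

Request:
apply_moves --steps '[[[0,0,1.5],0,50]]'

```text
time: 15.3
ee_pos: [0.5637, -0.0194, 0.0172]
eef_rot: [-0.913, -2.993, -0.002]
contact_force: [0.4, 0.5, -2.0]
width: 0.0588
```

```bash
python3 st.py .5639 -.0202 56
```

```text
t 15.45 ee [ 0.5637 -0.0194  0.0171] F [-0.9  0.4 -1.2] w 0.059 q [-0.25  0.61  1.5   0.    1.04 -1.22]
tilt [-0.0122  0.0048 -0.9999] tool yaw y 56.08 shift mm [-0.6 -0.5 -0. ]
twist 0.0013474309503542197
```

Request:
apply_moves --steps '[[[0,0,1.2],0,50]]'

```text
time: 15.53
ee_pos: [0.5638, -0.0194, 0.017]
eef_rot: [-0.913, -2.993, -0.002]
contact_force: [-7.2, 1.2, 20.1]
width: 0.0587
```

```bash
python3 st.py .5639 -.0202 56
```

```text
t 15.68 ee [ 0.5637 -0.0194  0.017 ] F [-3.5  0.8  9.3] w 0.059 q [-0.25  0.61  1.5   0.    1.04 -1.22]
tilt [-0.0114  0.0045 -0.9999] tool yaw y 56.09 shift mm [-0.6 -0.6 -0. ]
twist 0.0015258414813156338
```

Request:
apply_moves --steps '[[[0,0,1.2],0,50]]'

```text
time: 15.77
ee_pos: [0.5637, -0.0194, 0.0171]
eef_rot: [-0.913, -2.994, -0.001]
contact_force: [-3.4, 1.0, 11.3]
width: 0.0586
```

```bash
python3 st.py .5639 -.0202 56
```

```text
t 15.92 ee [ 0.5637 -0.0194  0.017 ] F [-4.2  0.4 10.2] w 0.0587 q [-0.24  0.61  1.5   0.    1.04 -1.22]
tilt [-0.0106  0.0041 -0.9999] tool yaw y 56.1 shift mm [-0.6 -0.6 -0. ]
twist 0.001708779151861744
```

Request:
apply_moves --steps '[[[0,0,0],0,85],[[0,0,0],0,85],[[0,0,0],0,85],[[0,0,0],0,85]]'

```text
time: 16.25
ee_pos: [0.5642, -0.0195, 0.0178]
eef_rot: [-0.913, -2.996, -0.001]
contact_force: [0.3, 0.6, 0.2]
width: 0.0847
```

```bash
python3 hold.py w10; python3 tip.py
```

```text
wood 24810 med [ 33.    1.  -52.2] slope xy [0.014 0.001] z@0 -52.7 minmax [[-29.9, -28.6, -53.9], [58.4, 30.5, -50.6]]
blue 6736 med [  2.    1.7 -66.1] slope xy [ 0.011 -0.002] z@0 -66.2 minmax [[-14.1, -16.5, -67.5], [21.2, 18.5, -64.9]]
disc circle ((3.431698799133301, 1.173235297203064), 19.165782928466797) mean [4.1892405  0.99329317]
ee [ 0.5642 -0.0195  0.0177] z [-0.009   0.0036 -1.    ] F [-0.5  0.4 -0.6] w 0.0852
-1 1977 [[-9.6, -47.5, -69.7], [5.5, -41.6, -58.0], [12.3, -40.9, -40.7]]
1 1809 [[-9.5, 43.0, -69.7], [4.1, 43.7, -57.9], [12.2, 47.5, -40.7]]
ee [ 0.5641 -0.0195  0.0177] w 0.08494180515474985 F [-0.1 -0.8 -0.6]
```

View pics/w10.png

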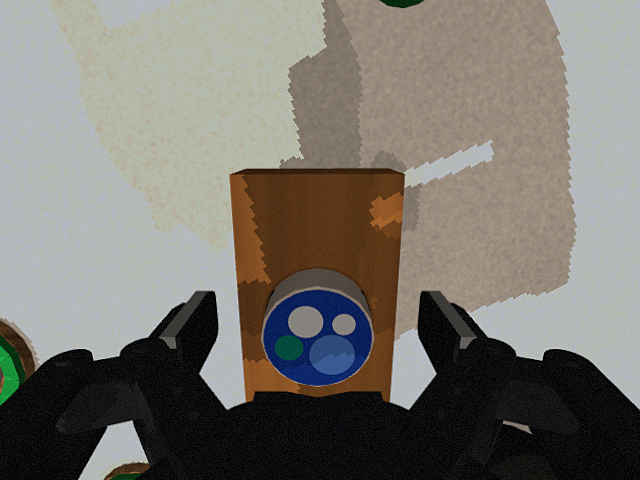

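Request:
apply_moves --steps '[[[0,0,-20],0,85]]'

```text
time: 16.43
ee_pos: [0.5624, -0.0192, 0.0349]
eef_rot: [-0.911, -2.989, -0.001]
contact_force: [-0.4, -1.0, -0.9]
width: 0.0847
```

```bash
python3 st.py .5639 -.0202 56
```

```text
t 16.58 ee [ 0.565  -0.0197  0.0384] F [-0.4 -0.9  0.7] w 0.0851 q [-0.24  0.58  1.48  0.    1.09 -1.22]
tilt [-0.0068  0.0031 -1.    ] tool yaw y 56.1 shift mm [ 0.6 -1.   0. ]
twist 0.0017518014672288466
```

Request:
apply_moves --steps '[[[0,0,-35],0,85]]'

```text
time: 16.67
ee_pos: [0.562, -0.0192, 0.0682]
eef_rot: [-0.911, -2.987, -0.001]
contact_force: [-0.4, 0.8, -1.8]
width: 0.0854
```

```bash
python3 st.py .5639 -.0202 56; python3 st.py .5639 -.0202 56
```

```text
t 16.82 ee [ 0.5662 -0.0201  0.0747] F [-0.  -0.4 -0.4] w 0.0852 q [-0.25  0.54  1.44  0.    1.17 -1.22]
tilt [-0.0032  0.0022 -1.    ] tool yaw y 56.1 shift mm [ 1.8 -1.4  0. ]
twist 0.0017473433634123767
t 16.97 ee [ 0.5646 -0.0197  0.0723] F [-0.5 -0.2  0.1] w 0.085 q [-0.25  0.54  1.45  0.    1.17 -1.22]
tilt [-0.0086  0.0036 -1.    ] tool yaw y 56.1 shift mm [ 0.3 -0.8  0. ]
twist 0.0017409887942798296
```

Request:
apply_moves --steps '[[[0,0,0],0,52],[[0,0,0],0,52],[[0,0,0],0,52],[[0,0,0],0,52]]'

```text
time: 17.3
ee_pos: [0.5631, -0.0194, 0.0691]
eef_rot: [-0.912, -2.991, -0.001]
contact_force: [0.1, 0.8, -0.5]
width: 0.0523
```

```bash
python3 st.py .5639 -.0202 56; python3 tip.py; python3 hold.py w11
```

```text
t 17.45 ee [ 0.5633 -0.0195  0.0695] F [-0.1 -0.3  0.2] w 0.0524 q [-0.25  0.54  1.45  0.    1.17 -1.22]
tilt [-0.0135  0.0048 -0.9999] tool yaw y 56.09 shift mm [-0.9 -0.3 -0. ]
twist 0.0015741552218095903
-1 1919 [[-9.8, -31.1, -69.3], [7.4, -25.1, -55.6], [12.5, -24.7, -31.8]]
1 1663 [[-9.3, 26.9, -69.0], [5.7, 27.3, -55.8], [12.4, 31.0, -31.7]]
ee [ 0.5634 -0.0195  0.0696] w 0.05186114987373878 F [-0.2  0.2  0.5]
disc circle ((2.869018316268921, 1.5804340839385986), 18.467960357666016) mean [2.5903988 1.8290681]
ee [ 0.5634 -0.0195  0.0697] z [-0.0131  0.0047 -0.9999] F [-0.4 -0.7 -0.9] w 0.052
```

View pics/w11.png

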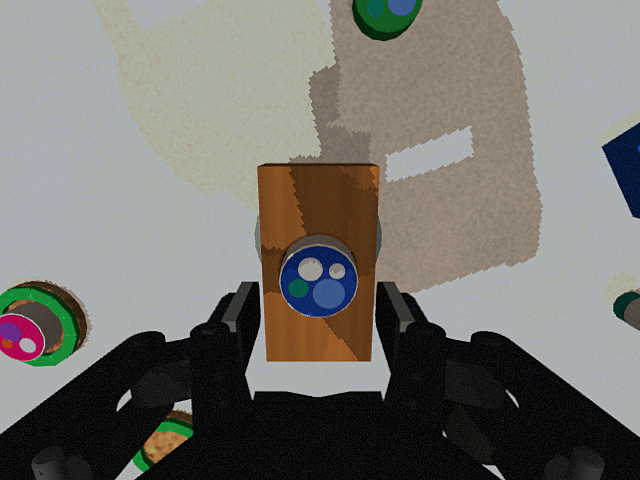

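Request:
apply_moves --steps '[[[1.5,0.5,12],0,52]]'

```text
time: 17.63
ee_pos: [0.5636, -0.0186, 0.0594]
eef_rot: [-0.913, -2.996, -0.001]
contact_force: [0.4, -0.1, -0.4]
width: 0.0518
```

```bash
python3 st.py .5639 -.0202 56;python3 st.py .5639 -.0202 56
```

```text
t 17.78 ee [ 0.5619 -0.018   0.0573] F [0.2 0.2 0.2] w 0.052 q [-0.24  0.55  1.47  0.    1.14 -1.22]
tilt [-0.0145  0.005  -0.9999] tool yaw y 56.1 shift mm [-2.9 -0.7 -0. ]
twist 0.0016788609071646205
t 17.93 ee [ 0.5626 -0.0183  0.0582] F [ 0.  -0.   0.4] w 0.0516 q [-0.24  0.55  1.46  0.    1.14 -1.22]
tilt [-0.0124  0.0045 -0.9999] tool yaw y 56.09 shift mm [-2.2 -0.9 -0. ]
twist 0.0016197985777474026
```

Request:
apply_moves --steps '[[[0,0,9],0,52]]'

```text
time: 18.02
ee_pos: [0.5636, -0.0185, 0.0506]
eef_rot: [-0.913, -2.996, -0.001]
contact_force: [0.4, -0.2, 0.0]
width: 0.0523
```

```bash
python3 st.py .5639 -.0202 56;python3 st.py .5639 -.0202 56;  python3 tip.py; python3 hold.py w12
```

```text
t 18.17 ee [ 0.5621 -0.0182  0.0486] F [ 0.8 -0.8 -0.2] w 0.052 q [-0.24  0.57  1.48  0.    1.11 -1.22]
tilt [-0.0136  0.0048 -0.9999] tool yaw y 56.09 shift mm [-2.6 -0.7 -0. ]
twist 0.0015619639607193337
t 18.32 ee [ 0.5625 -0.0182  0.0492] F [-0.1 -0.3 -0.2] w 0.0519 q [-0.24  0.57  1.47  0.    1.11 -1.22]
tilt [-0.0124  0.0045 -0.9999] tool yaw y 56.09 shift mm [-2.3 -0.9 -0. ]
twist 0.001593485854985236
-1 1913 [[-9.7, -30.9, -69.1], [7.2, -25.1, -55.5], [12.4, -24.7, -30.9]]
1 1669 [[-9.6, 26.9, -69.1], [5.5, 27.2, -55.6], [12.5, 30.9, -30.9]]
ee [ 0.5625 -0.0182  0.0493] w 0.05168512025074716 F [0.2 0.5 0.1]
wood 20372 med [ 22.5   0.9 -20.8] slope xy [ 0.013 -0.003] z@0 -20.9 minmax [[-52.5, -28.7, -22.6], [56.0, 30.2, -18.9]]
blue 4372 med [ -0.5   1.7 -34.6] slope xy [ 0.009 -0.004] z@0 -34.6 minmax [[-16.2, -16.8, -36.0], [18.8, 18.4, -33.2]]
disc circle ((1.0493109226226807, 0.6972824931144714), 19.3232364654541) mean [1.7549448 0.8162878]
ee [ 0.5626 -0.0182  0.0493] z [-0.0121  0.0044 -0.9999] F [-0.1 -0.4  0.2] w 0.0519
```

View pics/w12.png

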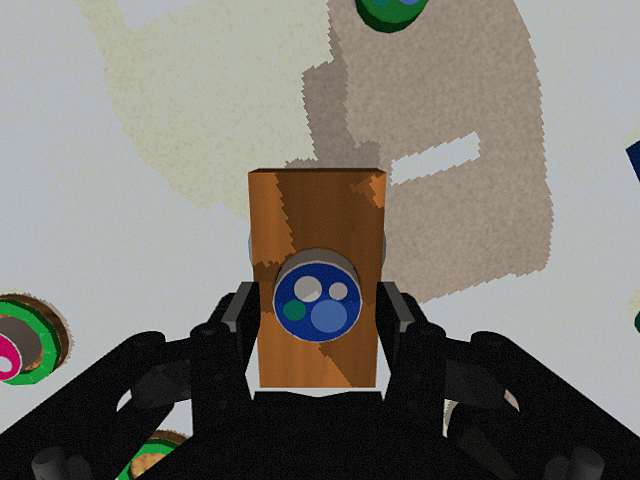

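Request:
apply_moves --steps '[[[0,0,5],0,52]]'

```text
time: 18.5
ee_pos: [0.5631, -0.0183, 0.045]
eef_rot: [-0.913, -2.995, -0.001]
contact_force: [-0.3, 0.1, 0.4]
width: 0.0517
```

```bash
python3 st.py .5639 -.0202 56;python3 st.py .5639 -.0202 56;  python3 hold.py w13
```

```text
t 18.65 ee [ 0.5622 -0.0181  0.0439] F [0.1 0.2 0.7] w 0.052 q [-0.24  0.57  1.48  0.    1.1  -1.22]
tilt [-0.013   0.0046 -0.9999] tool yaw y 56.1 shift mm [-2.5 -0.8 -0. ]
twist 0.0016677233110416162
t 18.8 ee [ 0.5625 -0.0182  0.0443] F [ 0.5  0.3 -0.3] w 0.052 q [-0.24  0.57  1.48  0.    1.1  -1.22]
tilt [-0.0122  0.0045 -0.9999] tool yaw y 56.1 shift mm [-2.3 -0.9 -0. ]
twist 0.0016742937703307934
wood 21033 med [ 23.6   0.9 -25.7] slope xy [ 0.013 -0.001] z@0 -26.0 minmax [[-51.3, -28.6, -27.6], [56.1, 30.2, -23.9]]
blue 4653 med [ -0.4   1.3 -39.6] slope xy [ 0.011 -0.002] z@0 -39.6 minmax [[-16.2, -16.8, -40.9], [18.9, 18.5, -38.2]]
disc circle ((0.9385203123092651, 1.0073071718215942), 19.178173065185547) mean [1.8104041  0.80440015]
ee [ 0.5625 -0.0182  0.0443] z [-0.0121  0.0044 -0.9999] F [-0.5  0.1  0.3] w 0.0518
```

Request:
apply_moves --steps '[[[0,0,0],0,32],[[0,0,0],0,32],[[0,0,0],0,32]]'

```text
time: 19.1
ee_pos: [0.5626, -0.0182, 0.045]
eef_rot: [-0.912, -2.993, -0.001]
contact_force: [-1.0, 0.5, -0.8]
width: 0.0375
```

```bash
python3 hold.py w14
```

```text
wood 18313 med [ 27.9   0.9 -25. ] slope xy [ 0.012 -0.001] z@0 -25.3 minmax [[-51.9, -28.6, -26.8], [56.1, 30.0, -23.4]]
blue 4621 med [ -0.4   1.8 -39. ] slope xy [ 0.005 -0.005] z@0 -39.0 minmax [[-16.2, -16.5, -40.4], [18.9, 18.7, -37.6]]
disc circle ((1.0192625522613525, 0.978840708732605), 19.223222732543945) mean [1.8157408 1.0619209]
ee [ 0.5626 -0.0182  0.045 ] z [-0.0114  0.0042 -0.9999] F [-0.9 -0.4 -0.5] w 0.0371
```

View pics/w14.png

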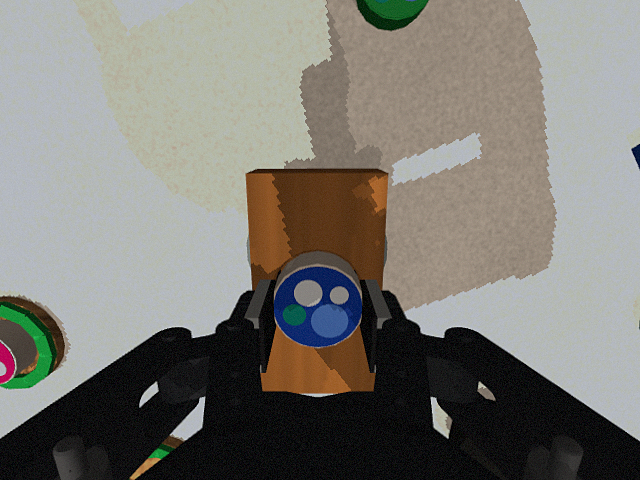

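Request:
apply_moves --steps '[[[0,0,-4],0,32]]'

```text
time: 19.23
ee_pos: [0.5622, -0.0181, 0.0484]
eef_rot: [-0.912, -2.992, -0.001]
contact_force: [-0.6, 0.5, -0.4]
width: 0.0372
```

```bash
python3 st.py .5639 -.0202 56;  python3 hold.py w15
```

```text
t 19.38 ee [ 0.5629 -0.0183  0.0493] F [-0.9  0.1  0. ] w 0.0374 q [-0.24  0.57  1.47  0.    1.11 -1.22]
tilt [-0.0107  0.0041 -0.9999] tool yaw y 56.1 shift mm [-1.9 -1.1 -0. ]
twist 0.0016978804431883687
wood 17238 med [ 28.5   0.8 -20.8] slope xy [ 0.012 -0.002] z@0 -21.0 minmax [[-52.2, -28.7, -22.5], [56.4, 30.0, -19.0]]
blue 4639 med [ -0.4   1.7 -39. ] slope xy [ 0.014 -0.004] z@0 -39.0 minmax [[-16.2, -16.5, -40.4], [18.9, 18.7, -37.7]]
disc circle ((1.0268516540527344, 1.3463748693466187), 19.200231552124023) mean [1.8335735 1.0756035]
ee [ 0.5629 -0.0183  0.0492] z [-0.0108  0.0041 -0.9999] F [-0.3 -0.2  0.7] w 0.0377
```

Request:
apply_moves --steps '[[[0,0,-12],0,32]]'

```text
time: 19.52
ee_pos: [0.5619, -0.0181, 0.0595]
eef_rot: [-0.912, -2.99, -0.001]
contact_force: [-0.4, -1.3, -1.0]
width: 0.0374
```

```bash
python3 st.py .5639 -.0202 56;  python3 hold.py w16
```

```text
t 19.67 ee [ 0.5634 -0.0184  0.0616] F [-0.5  0.2 -1. ] w 0.0369 q [-0.24  0.55  1.46  0.    1.14 -1.22]
tilt [-0.0094  0.0038 -0.9999] tool yaw y 56.1 shift mm [-1.4 -1.2 -0. ]
twist 0.001711684534411111
blue 4616 med [ -0.6   1.9 -39.4] slope xy [ 0.011 -0.006] z@0 -39.4 minmax [[-16.5, -16.4, -40.8], [18.7, 18.8, -38.0]]
disc circle ((0.6650636196136475, 1.0638543367385864), 19.237680435180664) mean [1.5653411 1.1930594]
ee [ 0.563  -0.0183  0.0611] z [-0.0104  0.0041 -0.9999] F [-1.1 -0.  -0.4] w 0.0374
```

View pics/w16.png

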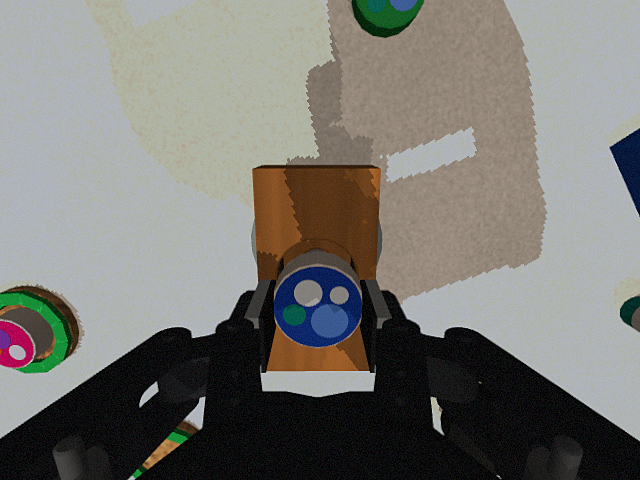

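Request:
apply_moves --steps '[[[0,0,-40],0,32]]'

```text
time: 19.8
ee_pos: [0.5598, -0.0177, 0.0949]
eef_rot: [-0.909, -2.981, -0.0]
contact_force: [0.1, 0.7, -1.1]
width: 0.0374
```

```bash
python3 st.py .634 -.309 56
```

```text
t 19.95 ee [ 0.5646 -0.0187  0.1027] F [ 0.1  0.1 -1.9] w 0.0372 q [-0.24  0.5   1.41  0.    1.24 -1.22]
tilt [-0.0062  0.003  -1.    ] tool yaw y 56.1 shift mm [-219.5 -202.2   -1.3]
twist 0.0017423881499088862
```

Request:
apply_moves --steps '[[[-28,-25,-8],0,32],[[-28,-25,0],0,32]]'

```text
time: 20.12
ee_pos: [0.5818, -0.087, 0.1094]
eef_rot: [-0.901, -2.999, -0.004]
contact_force: [0.1, -0.5, 0.1]
width: 0.0372
```

```bash
python3 st.py .634 -.309 56
```

```text
t 20.27 ee [ 0.5811 -0.0886  0.1071] F [-0.8  0.2 -0.1] w 0.0374 q [-0.35  0.54  1.33  0.    1.29 -1.34]
tilt [-0.0124  0.0065 -0.9999] tool yaw y 56.23 shift mm [-166.5 -153.8   -2.1]
twist 0.0040414385593066
```

Request:
apply_moves --steps '[[[-28,-25,-4],0,32],[[-28,-25,-2],0,32]]'

```text
time: 20.43
ee_pos: [0.5981, -0.1557, 0.1103]
eef_rot: [-0.896, -2.99, -0.008]
contact_force: [0.4, 0.5, -0.7]
width: 0.0375
```

```bash
python3 st.py .634 -.309 56
```

```text
t 20.58 ee [ 0.5981 -0.1572  0.1095] F [-0.2 -0.3 -0.4] w 0.0373 q [-0.45  0.59  1.23  0.    1.35 -1.43]
tilt [-0.0181  0.0112 -0.9998] tool yaw y 56.38 shift mm [-114.  -106.5   -2.4]
twist 0.006630555684376736
```

Request:
apply_moves --steps '[[[-30,-28,-2],0,32]]'

```text
time: 20.67
ee_pos: [0.6064, -0.1905, 0.1102]
eef_rot: [-0.893, -2.986, -0.013]
contact_force: [1.8, 1.0, -0.3]
width: 0.0373
```

```bash
python3 st.py .634 -.309 56
```

```text
t 20.82 ee [ 0.6073 -0.197   0.1098] F [-0.2  1.  -0. ] w 0.0371 q [-0.5   0.62  1.16  0.    1.38 -1.48]
tilt [-0.0194  0.012  -0.9997] tool yaw y 56.32 shift mm [-84.3 -78.4  -1.9]
twist 0.005644372624573412
```

Request:
apply_moves --steps '[[[-30,-28,-2],0,32]]'

```text
time: 20.9
ee_pos: [0.6158, -0.2297, 0.1107]
eef_rot: [-0.893, -2.984, -0.014]
contact_force: [1.6, 0.1, 0.1]
width: 0.0376
```

```bash
python3 st.py .634 -.309 56
```

```text
t 21.05 ee [ 0.6166 -0.2368  0.1103] F [-0.4  1.2 -0.4] w 0.0371 q [-0.55  0.66  1.08  0.    1.42 -1.53]
tilt [-0.0203  0.0128 -0.9997] tool yaw y 56.28 shift mm [-54.6 -50.4  -1.3]
twist 0.004875447021612142
```

Request:
apply_moves --steps '[[[-30,-28,-2],0,32]]'

```text
time: 21.13
ee_pos: [0.6252, -0.2691, 0.1112]
eef_rot: [-0.893, -2.983, -0.016]
contact_force: [0.9, 0.1, -0.8]
width: 0.0373
```

```bash
python3 st.py .634 -.309 56
```

```text
t 21.28 ee [ 0.6259 -0.2765  0.1109] F [-0.4  0.4  0.3] w 0.0372 q [-0.59  0.7   1.   -0.    1.47 -1.57]
tilt [-0.021   0.0134 -0.9997] tool yaw y 56.24 shift mm [-24.8 -22.5  -0.6]
twist 0.004204048132249946
```

Request:
apply_moves --steps '[[[-28,-24,-2],0,32]]'

```text
time: 21.37
ee_pos: [0.6352, -0.3048, 0.1118]
eef_rot: [-0.895, -2.981, -0.016]
contact_force: [0.7, 0.4, -0.3]
width: 0.0369
```

```bash
python3 st.py .634 -.309 56; python3 st.py .634 -.309 56; python3 hold.py w17
```

```text
t 21.52 ee [ 0.6359 -0.3115  0.1115] F [-0.2 -0.1 -0.5] w 0.0374 q [-0.62  0.74  0.9  -0.    1.52 -1.6 ]
tilt [-0.0215  0.014  -0.9997] tool yaw y 56.22 shift mm [3.  1.1 0.1]
twist 0.0037814883468274096
t 21.67 ee [ 0.6359 -0.3101  0.1123] F [-0.1  0.8 -0.4] w 0.0376 q [-0.62  0.74  0.91 -0.    1.52 -1.6 ]
tilt [-0.0213  0.014  -0.9997] tool yaw y 56.32 shift mm [ 2.2 -0.1  0.1]
twist 0.005616434191643495
blue 4579 med [ -0.2   1.8 -38.7] slope xy [ 0.01  -0.006] z@0 -38.7 minmax [[-16.0, -16.4, -40.1], [19.1, 18.8, -37.4]]
disc circle ((1.3882074356079102, 1.1637754440307617), 18.94698143005371) mean [1.9807546 1.1727209]
ee [ 0.636  -0.3102  0.1124] z [-0.0211  0.0138 -0.9997] F [-0.4  0.5 -0.1] w 0.0371
```

View pics/w17.png

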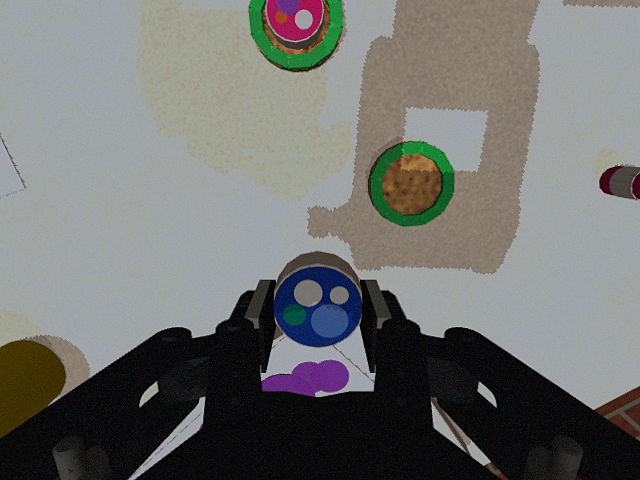

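```bash
cat > cr.py <<'E'
from h import *
from scipy.spatial.transform import Rotation as R
cs=[r.capture('wrist') for _ in range(2)]
s=r.sense();M=R.from_rotvec(s['eef_rot']).as_matrix()
print('t',s['time'],'ee',s['ee_pos'].round(4),'z',M[:,2].round(4))
def circ(p):
    A=np.c_[2*p,np.ones(len(p))];q=np.linalg.lstsq(A,(p**2).sum(1),rcond=None)[0];return q[:2],np.sqrt(q[2]+q[:2]@q[:2])
for c in cs:
    W=cloud(c);I=c['img'].astype(int);T=(W-s['ee_pos'])@M*1000
    g=(I[...,1]>I[...,0]+40)&(I[...,1]>I[...,2]+30)&(np.hypot(W[...,0]-.647,W[...,1]+.227)<.045)&(W[...,2]>.0095)
    g=cv2.morphologyEx(g.astype(np.uint8),cv2.MORPH_OPEN,np.ones((3,3)))>0
    k=W[g];print('ring',len(k),cv2.minEnclosingCircle(k[:,:2].astype(np.float32)),circ(k[:,:2]),np.median(k[:,2]))
    f=(np.hypot(W[...,0]-.647,W[...,1]+.227)<.015);print('floor z',np.median(W[f][:,2]))
    cen=np.array(cv2.minEnclosingCircle(k[:,:2].astype(np.float32))[0])
    blue=(I[...,2]>I[...,0]+40)&(abs(T[...,2]+39)<6)&(abs(T[...,0])<35)&(abs(T[...,1])<30)
    m=cv2.morphologyEx(blue.astype(np.uint8),cv2.MORPH_CLOSE,np.ones((25,25)))>0
    kk=T[m][:,:2];kk=kk[~np.isnan(kk[:,0])].astype(np.float32)
    (dx,dy),rad=cv2.minEnclosingCircle(cv2.convexHull(kk))
    kb=W[blue];pl=np.linalg.lstsq(np.c_[kb[:,:2],np.ones(len(kb))],kb[:,2],rcond=None)[0]
    wd=s['ee_pos']+M@np.array([dx,dy,-39])/1000
    print('disc tool',dx,dy,rad,'world',wd.round(4),'slope',pl[:2].round(3))
    d=np.r_[cen,0]-np.r_[wd[:2],0];t=M.T@d*1000;print('shift tool',t.round(1),'ee target',(s['ee_pos'][:2]+d[:2]).round(4))
E
python3 cr.py
```

```text
t 21.8167 ee [ 0.636  -0.3107  0.1125] z [-0.0208  0.0135 -0.9997]
ring 2603 ((0.646430492401123, -0.22601929306983948), 0.033791590481996536) (array([ 0.64608132, -0.22621474]), np.float64(0.029002142178869955)) 0.013562561069381529
floor z 0.008583065152978964
disc tool 1.5384801626205444 1.5012094974517822 19.116710662841797 world [ 0.6364 -0.3092  0.1515] slope [-0.01   0.013]
shift tool [37.7 74.8  0.9] ee target [ 0.6461 -0.2276]
ring 2605 ((0.6460410952568054, -0.226130411028862), 0.033832378685474396) (array([ 0.64603365, -0.22625348]), np.float64(0.028997192279249486)) 0.013522653898459247
floor z 0.008553191022306478
disc tool 1.3417998552322388 1.3489322662353516 19.10100555419922 world [ 0.6364 -0.3094  0.1515] slope [-0.01   0.014]
shift tool [38.2 74.6  0.9] ee target [ 0.6456 -0.2275]
```

Request:
apply_moves --steps '[[[18,36,0],0,32]]'

```text
time: 21.9
ee_pos: [0.6398, -0.2759, 0.1124]
eef_rot: [-0.913, -2.982, -0.007]
contact_force: [1.5, 0.0, -0.3]
width: 0.037
```

```bash
python3 st.py .6459 -.2275 56
```

```text
t 22.05 ee [ 0.6415 -0.268   0.1135] F [-0.3  0.4 -1.7] w 0.0379 q [-0.57  0.72  0.95  0.    1.5  -1.55]
tilt [-0.0207  0.0138 -0.9997] tool yaw y 56.5 shift mm [18.6 36.2  0.5]
twist 0.008709789918822002
```

Request:
apply_moves --steps '[[[18,36,0],0,32]]'

```text
time: 22.13
ee_pos: [0.6453, -0.2346, 0.1136]
eef_rot: [-0.907, -2.984, -0.008]
contact_force: [0.8, -0.2, -0.3]
width: 0.0376
```

```bash
python3 st.py .6459 -.2275 56;python3 st.py .6459 -.2275 56
```

```text
t 22.28 ee [ 0.6465 -0.2276  0.1144] F [ 0.5 -0.7 -0.4] w 0.0373 q [-0.51  0.7   0.99  0.    1.48 -1.5 ]
tilt [-0.0204  0.0137 -0.9997] tool yaw y 56.66 shift mm [ 0.5 -0.2  0. ]
twist 0.011542583275699821
t 22.43 ee [ 0.646  -0.2304  0.114 ] F [ 0.9  0.5 -0.7] w 0.0372 q [-0.52  0.7   0.99  0.    1.48 -1.5 ]
tilt [-0.0206  0.0133 -0.9997] tool yaw y 56.47 shift mm [1.7 2.4 0. ]
twist 0.008172092286027319
```

Request:
apply_moves --steps '[[[0.5,2,40],0,32]]'

```text
time: 22.52
ee_pos: [0.6494, -0.2314, 0.0813]
eef_rot: [-0.906, -2.999, -0.005]
contact_force: [1.5, -0.8, -0.1]
width: 0.0373
```

```bash
python3 st.py .6459 -.2275 56;python3 st.py .6459 -.2275 56
```

```text
t 22.67 ee [ 0.6442 -0.2282  0.0715] F [0.2 1.2 0.4] w 0.0371 q [-0.51  0.73  1.04  0.    1.39 -1.5 ]
tilt [-0.0262  0.0164 -0.9995] tool yaw y 56.4 shift mm [-1.1  1.5 -0. ]
twist 0.006961985037459112
t 22.82 ee [ 0.6464 -0.2289  0.0757] F [ 0.3 -0.  -0.6] w 0.0369 q [-0.51  0.73  1.04  0.    1.39 -1.5 ]
tilt [-0.0186  0.0122 -0.9998] tool yaw y 56.43 shift mm [1.2 0.9 0. ]
twist 0.007419684481741769
```

Request:
apply_moves --steps '[[[0,0.5,35],0,32]]'

```text
time: 22.9
ee_pos: [0.6501, -0.2306, 0.0486]
eef_rot: [-0.906, -3.002, -0.005]
contact_force: [0.8, 0.1, 0.3]
width: 0.0377
```

```bash
python3 st.py .6459 -.2275 56;python3 st.py .6459 -.2275 56; python3 chk.py | grep disc_c; python3 hold.py w18
```

```text
t 23.05 ee [ 0.6453 -0.2278  0.0401] F [ 1.  -0.3 -0.7] w 0.0371 q [-0.51  0.76  1.08  0.    1.32 -1.5 ]
tilt [-0.0214  0.0137 -0.9997] tool yaw y 56.42 shift mm [-0.3  0.6 -0. ]
twist 0.007312603484975247
t 23.2 ee [ 0.6469 -0.2285  0.0427] F [-0.1 -0.2 -0.2] w 0.0373 q [-0.51  0.76  1.08  0.    1.32 -1.5 ]
tilt [-0.0162  0.0109 -0.9998] tool yaw y 56.43 shift mm [1.4 0.3 0. ]
twist 0.007463637312314994
scene disc_centre 0.66 [0.4627 0.099  0.0139]
blue 4570 med [ -0.4   1.7 -39. ] slope xy [ 0.01  -0.005] z@0 -39.0 minmax [[-16.1, -16.6, -40.4], [19.0, 18.7, -37.7]]
disc circle ((1.250746250152588, 1.0542484521865845), 18.88705062866211) mean [1.8658401 1.0384022]
ee [ 0.6462 -0.2281  0.041 ] z [-0.0182  0.0119 -0.9998] F [-0.7 -0.7 -0.5] w 0.0369
```

View pics/w18.png

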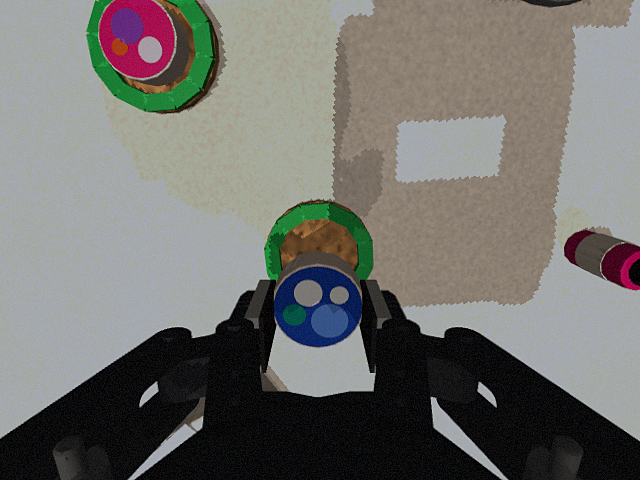

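Request:
apply_moves --steps '[[[0,0.5,30],0,32]]'

```text
time: 23.63
ee_pos: [0.649, -0.229, 0.0166]
eef_rot: [-0.904, -2.998, -0.006]
contact_force: [0.6, -1.0, -0.1]
width: 0.0374
```

```bash
python3 st.py .6459 -.2275 56;python3 st.py .6459 -.2275 56;  python3 cr.py
```

```text
t 23.78 ee [ 0.6447 -0.2266  0.0094] F [-0.2  0.5  0.1] w 0.0373 q [-0.51  0.8   1.11  0.    1.26 -1.5 ]
tilt [-0.0223  0.0143 -0.9996] tool yaw y 56.44 shift mm [-1.5 -0.1 -0. ]
twist 0.007595536773044763
t 23.93 ee [ 0.6464 -0.2276  0.0123] F [ 0.1 -0.9  0.3] w 0.0371 q [-0.51  0.79  1.11  0.    1.26 -1.5 ]
tilt [-0.0169  0.0112 -0.9998] tool yaw y 56.43 shift mm [ 0.5 -0.2  0. ]
twist 0.007584619766617149
t 24.0333 ee [ 0.6464 -0.2276  0.0123] z [-0.0166  0.011  -0.9998]
ring 3119 ((0.6460723876953125, -0.22577817738056183), 0.03368049114942551) (array([ 0.64500191, -0.22512946]), np.float64(0.0283209074065828)) 0.013581853722828274
floor z 0.12124070629875967
disc tool 1.1514925956726074 1.006374478340149 19.03489112854004 world [ 0.6467 -0.2266  0.0513] slope [-0.006  0.01 ]
shift tool [0.9 0.4 0. ] ee target [ 0.6458 -0.2268]
ring 3112 ((0.6458450555801392, -0.22559741139411926), 0.033608101308345795) (array([ 0.6450219 , -0.22515452]), np.float64(0.028329206583424252)) 0.01359013820464089
floor z 0.1213437170090075
disc tool 1.198577642440796 1.1192258596420288 18.995454788208008 world [ 0.6467 -0.2265  0.0513] slope [-0.005  0.01 ]
shift tool [1.2 0.3 0. ] ee target [ 0.6456 -0.2268]
```

Request:
apply_moves --steps '[[[0.5,0,17],0,32]]'

```text
time: 24.12
ee_pos: [0.6478, -0.2283, -0.0008]
eef_rot: [-0.904, -2.996, -0.007]
contact_force: [0.6, -0.8, 0.7]
width: 0.0373
```

```bash
python3 st.py .6458 -.2268 56;python3 st.py .6458 -.2268 56;  python3 hold.py w19
```

```text
t 24.27 ee [ 0.6453 -0.2269 -0.0049] F [ 0.3 -0.4 -0.1] w 0.0374 q [-0.51  0.81  1.13  0.    1.23 -1.5 ]
tilt [-0.0179  0.0118 -0.9998] tool yaw y 56.43 shift mm [-0.3  0.4 -0. ]
twist 0.007543697620700276
t 24.42 ee [ 0.6461 -0.2274 -0.0038] F [-0.7  0.1 -0.3] w 0.0372 q [-0.51  0.81  1.12  0.    1.23 -1.5 ]
tilt [-0.0155  0.0105 -0.9998] tool yaw y 56.43 shift mm [0.6 0.3 0. ]
twist 0.007523948985299172
wood 3394 med [111.1 -91.8 -28.6] slope xy [ 0.022 -0.   ] z@0 -31.0 minmax [[101.5, -106.9, -30.2], [120.0, -70.9, -26.9]]
blue 4594 med [ -0.3   1.8 -38.9] slope xy [ 0.01  -0.004] z@0 -38.9 minmax [[-16.1, -16.5, -40.3], [19.0, 18.7, -37.5]]
disc circle ((-1.6429939270019531, -6.331601619720459), 26.57828140258789) mean [ 2.7278457  -0.03154079]
ee [ 0.6461 -0.2274 -0.0038] z [-0.0156  0.0104 -0.9998] F [-0.4 -0.2 -0.3] w 0.0375
```

Request:
apply_moves --steps '[[[0.5,0,5],0,32]]'

```text
time: 24.55
ee_pos: [0.6464, -0.2274, -0.0075]
eef_rot: [-0.903, -2.993, -0.008]
contact_force: [0.3, 0.1, -0.3]
width: 0.0377
```

```bash
python3 st.py .6458 -.2268 56
```

```text
t 24.7 ee [ 0.6454 -0.2269 -0.009 ] F [-0.2 -0.3 -0.7] w 0.0375 q [-0.51  0.81  1.13  0.    1.22 -1.5 ]
tilt [-0.016   0.0107 -0.9998] tool yaw y 56.43 shift mm [-0.2  0.3 -0. ]
twist 0.007464592175496616
```

Request:
apply_moves --steps '[[[0,0,2],0,32]]'

```text
time: 24.78
ee_pos: [0.6456, -0.227, -0.0107]
eef_rot: [-0.902, -2.991, -0.009]
contact_force: [-0.2, -0.1, -0.2]
width: 0.0371
```

```bash
python3 st.py .6458 -.2268 56
```

```text
t 24.93 ee [ 0.6453 -0.2268 -0.0112] F [ 0.6  0.4 -0.3] w 0.0373 q [-0.51  0.82  1.13  0.    1.21 -1.5 ]
tilt [-0.0163  0.0109 -0.9998] tool yaw y 56.43 shift mm [-0.4  0.3 -0. ]
twist 0.007535356380357558
```

Request:
apply_moves --steps '[[[0,0,1],0,32]]'

```text
time: 25.02
ee_pos: [0.6454, -0.2269, -0.012]
eef_rot: [-0.902, -2.99, -0.009]
contact_force: [-3.0, 2.0, 11.2]
width: 0.037
```

```bash
python3 st.py .6458 -.2268 56
```

```text
t 25.17 ee [ 0.6454 -0.2269 -0.0119] F [-1.   1.2  1.6] w 0.0374 q [-0.51  0.82  1.13  0.    1.21 -1.5 ]
tilt [-0.016   0.0106 -0.9998] tool yaw y 56.43 shift mm [-0.3  0.3 -0. ]
twist 0.007554546677024678
```

Request:
apply_moves --steps '[[[0,0,0],0,60],[[0,0,0],0,60],[[0,0,0],0,60],[[0,0,0],0,60]]'

```text
time: 25.5
ee_pos: [0.6455, -0.2269, -0.0121]
eef_rot: [-0.902, -2.99, -0.009]
contact_force: [0.6, 1.5, -0.0]
width: 0.0603
```

```bash
python3 st.py .6458 -.2268 56; python3 hold.py w20
```

```text
t 25.65 ee [ 0.6455 -0.227  -0.012 ] F [-0.1  0.4  0.2] w 0.0598 q [-0.51  0.82  1.13  0.    1.21 -1.5 ]
tilt [-0.0158  0.0106 -0.9998] tool yaw y 56.43 shift mm [-0.2  0.3 -0. ]
twist 0.007510116322677735
wood 5648 med [105.9 -86.7 -36.2] slope xy [-0.086  0.041] z@0 -19.5 minmax [[-2.7, -106.2, -38.4], [120.6, 24.6, -17.3]]
blue 4575 med [ -0.1   1.7 -38.9] slope xy [ 0.015 -0.   ] z@0 -38.9 minmax [[-15.8, -16.5, -40.3], [19.2, 18.7, -37.5]]
disc circle ((-3.783722162246704, -6.548540115356445), 28.03656768798828) mean [ 0.55647504 -0.87469345]
ee [ 0.6455 -0.2269 -0.012 ] z [-0.0158  0.0106 -0.9998] F [ 0.4  0.7 -0.4] w 0.06
```

Request:
apply_moves --steps '[[[0,0,-15],0,60]]'

```text
time: 25.78
ee_pos: [0.6442, -0.2263, 0.0003]
eef_rot: [-0.9, -2.985, -0.011]
contact_force: [0.2, 0.4, -1.1]
width: 0.0603
```

```bash
python3 st.py .6458 -.2268 56
```

```text
t 25.93 ee [ 0.6463 -0.2274  0.0038] F [ 0.1 -0.5  0.4] w 0.0599 q [-0.51  0.8   1.12  0.    1.24 -1.5 ]
tilt [-0.0138  0.0095 -0.9999] tool yaw y 56.43 shift mm [0.7 0.2 0. ]
twist 0.007566518091521926
```

Request:
apply_moves --steps '[[[0,0,-38],0,60],[[0,0,-40],0,60],[[0,0,-40],0,60]]'

```text
time: 26.18
ee_pos: [0.6437, -0.2263, 0.1133]
eef_rot: [-0.897, -2.972, -0.015]
contact_force: [0.7, -0.4, -0.2]
width: 0.0598
```

```bash
python3 st.py .6458 -.2268 56; python3 hold.py w21
```

```text
t 26.33 ee [ 0.6459 -0.2275  0.1167] F [ 0.   0.5 -1.3] w 0.0603 q [-0.51  0.7   0.98  0.    1.49 -1.5 ]
tilt [-0.0236  0.015  -0.9996] tool yaw y 56.42 shift mm [0.5 0.6 0. ]
twist 0.00734318558563912
ee [ 0.6448 -0.2269  0.1141] z [-0.0278  0.0174 -0.9995] F [-0.3 -0.3 -1.9] w 0.0597
```

View pics/w21.png

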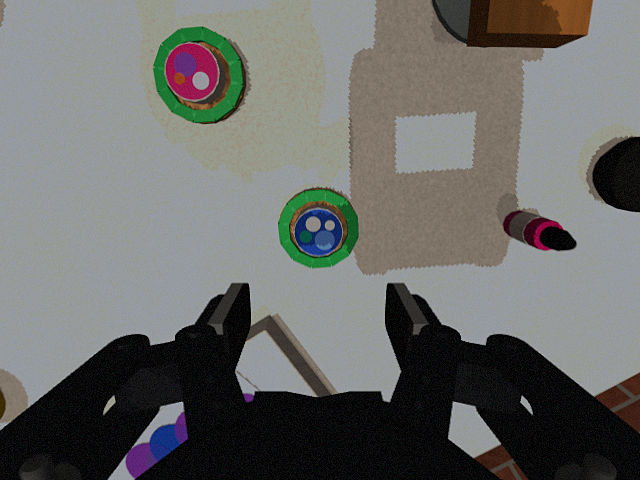

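Run:
```python
from h import *
r.capture('wrist')
for nm in ('wrist','scene','top'):
    c=r.capture(nm);W=cloud(c);I=c['img'].astype(int);save(c,nm+'_end')
    b=(I[...,2]>I[...,0]+40)&(np.hypot(W[...,0]-.646,W[...,1]+.227)<.03)&(W[...,2]<.04)
    b=cv2.morphologyEx(b.astype(np.uint8),cv2.MORPH_CLOSE,np.ones((9,9)))>0
    k=W[b&(W[...,2]>.02)]
    if len(k)>20:
        pl=np.linalg.lstsq(np.c_[k[:,:2],np.ones(len(k))],k[:,2],rcond=None)[0]
        print(nm,'disc',cv2.minEnclosingCircle(cv2.convexHull(k[:,:2].astype(np.float32))),'z',np.median(k[:,2]).round(4),'slope',pl[:2].round(3))
    g=(np.hypot(W[...,0]-.646,W[...,1]+.227)<.045)&(W[...,2]>.0105)&(W[...,2]<.03)
    if g.sum()>20: print(nm,'ring',cv2.minEnclosingCircle(cv2.convexHull(W[g][:,:2].astype(np.float32))))
    h=(np.hypot(W[...,0]-.562,W[...,1]+.02)<.075)&(W[...,2]>.06)&(W[...,2]<.08)&(I[...,0]>I[...,2]+20)
    k=W[h]
    if len(k)>50:
        pl=np.linalg.lstsq(np.c_[k[:,:2],np.ones(len(k))],k[:,2],rcond=None)[0]
        print(nm,'holder',cv2.minAreaRect(k[:,:2].astype(np.float32)),np.median(k[:,2]).round(4),pl[:2].round(3))
    for t in ('holder','disc','done_disc','ink_pink','blower','cup','ink_yellow'):
        for d in r.landmark_of(t,nm)[:2]: print(nm,t,round(d['conf'],2),world(c,d['position']).round(4))
```

```text
wrist disc ((0.6456719040870667, -0.22579748928546906), 0.01921296864748001) z 0.027 slope [ 0.001 -0.   ]
wrist ring ((0.6465137004852295, -0.226236030459404), 0.03404827415943146)
wrist holder ((0.5998812317848206, -0.04214749112725258), (0.061890795826911926, 0.021601097658276558), 54.87456130981445) 0.0699 [-0.076  0.076]
wrist disc 0.61 [ 0.6442 -0.2255  0.008 ]
wrist done_disc 0.69 [0.7454 0.0083 0.0034]
wrist done_disc 0.59 [ 0.4945 -0.2364  0.0115]
wrist ink_pink 0.83 [ 0.74   -0.08    0.0009]
wrist blower 0.96 [0.7417 0.0112 0.0015]
scene disc ((0.6461576223373413, -0.22693949937820435), 0.02078717201948166) z 0.0268 slope [0.022 0.014]
scene ring ((0.6471046805381775, -0.22619569301605225), 0.03494652733206749)
scene holder ((0.562489926815033, -0.018299460411071777), (0.06403511762619019, 0.11112985014915466), 56.97788619995117) 0.07 [-0.011 -0.014]
scene holder 0.85 [ 0.5595 -0.015   0.0416]
scene holder 0.59 [0.6467 0.2367 0.0076]
scene disc 0.9 [0.4611 0.0963 0.0013]
scene disc 0.77 [ 0.6431 -0.2251  0.0084]
scene done_disc 0.87 [ 0.4974 -0.2334  0.0055]
scene done_disc 0.66 [0.3834 0.0885 0.    ]
scene ink_pink 0.78 [ 7.394e-01 -8.410e-02  3.000e-04]
scene blower 0.75 [0.7451 0.0035 0.0031]
scene cup 0.46 [ 0.3463 -0.3588 -0.0004]
scene ink_yellow 0.73 [0.3883 0.0889 0.0017]
top holder ((0.5629618763923645, -0.020736441016197205), (0.060355380177497864, 0.11012520641088486), 56.18201446533203) 0.0697 [-0.001  0.   ]
top holder 0.95 [0.646  0.2345 0.0028]
top holder 0.75 [ 0.5621 -0.0213  0.0411]
top ink_pink 0.57 [ 0.7404 -0.0893 -0.0035]
top blower 0.96 [ 7.425e-01  5.800e-03 -2.000e-04]
top cup 0.83 [ 0.3455 -0.3644  0.0019]
```

View pics/scene_end.png

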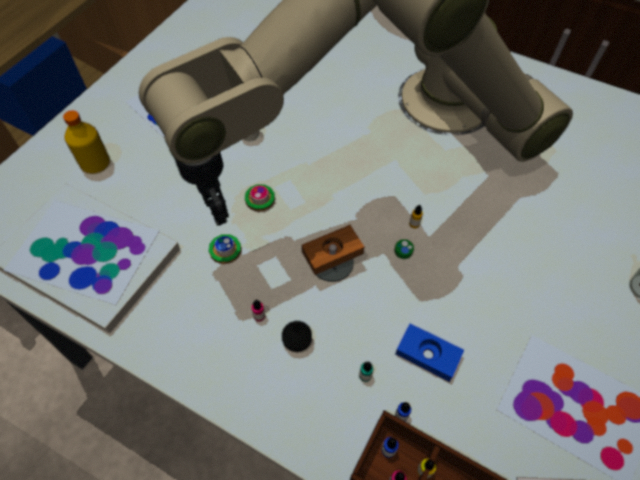

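The scene picture shows the holder level on the stand at (333,247), the disc in the cradle at (225,248), and the bystanders where they were. I'm handing in.

```bash
python3 -c "
from cell import r
print(r.sense()['contact_force'],r.job_done())"
```

```text
the job is handed in; nothing more can be done
[ 0.91406964 -0.29867522  0.10255884] None
```

I pressed the wooden holder onto the stop collar, lifted the disc out by its rim and laid it inked side up in the empty cradle. I handed the job in at about 27 s; it gives no verdict, so the checks below are my own.

- **Pressing:** I felt the collar with the holder's underside at about 42 mm. The force was about 12 N for more than 0.3 s. It peaked at about 23 N on first contact, which is fairly close to the 28 N limit. The disc stood 13.5 mm above the holder's top before I took it out.
- **Holder at the end:** it sits level on the collar, within about 1.5 mm of the post's axis.
- **Disc at the end:** it lies within about 1.5 mm of the seat's middle. Its face is at about 27 mm, where 26 mm is expected. It is flat in the wrist camera; the scene camera gave a slope of about 0.02 rad. It touched the cradle with about 11 N.
- **Bystanders:** the finished disc, the pink and yellow bottles, the cup and the blower read as unmoved to within about 8 mm, which is near the networks' own scatter. I did not measure the blue and teal bottles again; in the last scene picture they look unmoved.

**Disagreements:**
- **Finger length:** both cameras showed the fingertips about 40 mm behind the reported TCP when open, not 11 mm ahead of it as the text says. I worked from what I measured.
- **Camera offset:** the top camera differs from the other two by 2–4 mm in y, so I lined up on the wrist camera.
- **Gripper reading:** it showed 37 mm on the 40 mm disc.

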